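# Put the solar kit's tools away in the roll-top bin

### The job

Put the solar kit away: roll the slatted cover of the wooden bin right back, press every tool lying on the bench (torch, spanner, screwdriver, pliers - whichever are out) fully down into its own matching foam cutout, the right way round, and then roll the cover fully shut again down to the front ledge. Leave the mug, the bowl and the clear snap-lid box where they stand.

Things in the scene. Friction and masses are not known exactly. Their poses are not given: they have to be found in the camera images.
- rollbin: fixed wooden roll-top bin, 352 deep (x), 404 wide (y), 236 high. Origin: centre of its underside; x points from its front to its back, z up. Front ledge 68 high at x = -163. Side cheeks (inner faces y = +-190) are half discs of radius 176 about the roll axis, which runs along y 60 above the origin. A fixed hood covers the back half; the four cutout modules lie in the front half around x = -80
- cover (a joint): slatted tambour cover of the bin, rolling in a circular track about the bin's roll axis: 0 = shut, leading slat down on the front ledge; 1.536 rad = right back under the hood. Opening carries the handle up and over to the back. Stays where it is left; moving it takes at most about 6 N at the handle
- cover_handle (a point): centre of the cover's bar handle: round bar 12 thick, 140 long, along the bin's y, its centre 40 off the slats; pinch it from above across the bar, or push it. Moves on a circle of radius 200 about the roll axis: in the bin's frame x = -200 cos(a), z = 60 + 200 sin(a), a = 0.175 rad + cover. With the cover right back it is 258 high and the hood begins about 15 behind it
- torch: loose: blue solar torch with a flat underside, 128 long: barrel 30 wide and 26 high, lens head (the last 34 mm at +x) 44 wide and 32 high, dark solar cell on top; 160 g. Origin on the underside below the place to grip, z up, +x along its length to the working end. May be absent
- torch_cutout: fixed foam module 144 x 69 x 33 in the bin, recess for the torch: stepped: 34 wide, widening to 48 for the head at +x (from x = 28); about 2 play per side. Origin: centre of its underside; recess floor (yellow) 21 above it, top 33. The seated tool's axes match the module's and its origin is straight above. A finger channel as deep as the recess crosses all modules along y at |x| < 24. Modules swap places between starts
- torch_tip (a point): point of the torch 60 from its origin towards the working end (+x), at underside height
- spanner: loose: steel combination spanner lying flat, 128 long, 10 thick: shaft 14 wide, open jaw end (+x, from x = 36 mm) 32 wide, round ring end (-x) 25 wide; 120 g. Origin on the underside below the place to grip, z up, +x along its length to the working end. May be absent
- spanner_cutout: fixed foam module 144 x 69 x 33 in the bin, recess for the spanner: 29 wide at -x for the ring, 18 for the shaft, 36 at +x (from x = 34) for the open jaw; about 2 play per side. Origin: centre of its underside; recess floor (yellow) 21 above it, top 33. The seated tool's axes match the module's and its origin is straight above. A finger channel as deep as the recess crosses all modules along y at |x| < 24. Modules swap places between starts
- spanner_tip (a point): point of the spanner 60 from its origin towards the working end (+x), at underside height
- driver: loose: stubby screwdriver, 125 long: red handle 80 long (x = -58 to +22 mm), 28 wide, 24 high; round steel shank 8 thick at +x with its axis 12 above the underside; 100 g. Origin on the underside below the place to grip, z up, +x along its length to the working end. May be absent
- driver_cutout: fixed foam module 144 x 69 x 33 in the bin, recess for the driver: 32 wide at -x for the handle (to x = -60), 12 wide at +x for the shank; about 2 play per side. Origin: centre of its underside; recess floor (yellow) 21 above it, top 33. The seated tool's axes match the module's and its origin is straight above. A finger channel as deep as the recess crosses all modules along y at |x| < 24. Modules swap places between starts
- driver_tip (a point): point of the driver 60 from its origin towards the working end (+x), at underside height
- pliers: loose: closed flat-nose pliers lying flat, 128 long, 14 thick: dark jaws (+x) 20 wide, joint around the origin (x = -16 to +21 mm) 30 wide, two green grips flaring to 48 wide at -x; 140 g. Origin on the underside below the place to grip, z up, +x along its length to the working end. May be absent
- pliers_cutout: fixed foam module 144 x 69 x 33 in the bin, recess for the pliers: 54, then 44 wide at -x for the grips, 24 wide at +x for the jaws; about 2 play per side. Origin: centre of its underside; recess floor (yellow) 21 above it, top 33. The seated tool's axes match the module's and its origin is straight above. A finger channel as deep as the recess crosses all modules along y at |x| < 24. Modules swap places between starts
- pliers_tip (a point): point of the pliers 60 from its origin towards the working end (+x), at underside height
- mug: bystander: steel mug, 80 across, 85 high, origin under its centre
- bowl: bystander: white ceramic bowl, 130 across, 55 high, origin under its centre
- snapbox: bystander: clear plastic box with a snap lid, 91 x 131 x 54, origin under its centre
There are look-alikes about, which are no part of the job. What is meant by the driver is not green, and is the smaller of those in its own colour. Of the things that look like the torch, the smaller one is meant.

How it is judged:
By the outcome, as a careful person would: the job done as asked, in the order asked, and still so for the second after the job is handed in, with the robot touching nothing.
Of torch, spanner, driver, pliers only 3 to 4 are there at a start; the rules pass over those that are not, and their reading is None.
At some moment in a run one of torch, spanner, driver, pliers may be knocked a few centimetres aside while the robot is not near it.
Once in a run the grip may slacken for a moment while it holds something.
It also fails if it takes over 210 s, if anything falls off the work surface, if the arm or the gripper's body presses on something with over 40 N, if the wrist force passes 120 N, or if a joint passes its speed limit or range.

### The arm

A 6-joint arm with a two-finger parallel gripper is mounted at the origin on the work surface. World frame = base frame: x ahead of the robot, y to its left, z up, the work surface at z = 0. Lengths are in mm, angles in rad, forces in N, time in s.
With the tool pointing down it reaches from about 300 to 775 mm from the base axis. Payload 14.6 kg.
Tool frame: the origin (TCP) lies midway between the tips of the shut fingers; the grasp point (between the pads) lies manip.grasp_offset behind it (manip.grasp_offset is the distance from the TCP to the grasp point, in mm); z points along the fingers, y is the direction in which the jaws open and shut (so a half turn about z gives the same grasp; the last joint's range is limited). The gripper opens to 94 mm and grips with 3 to 60 N. Pads are 16 mm wide; open, the fingers measure 119 mm over their backs; the gripper's body (75 mm by 177 mm) begins 78 mm behind the grasp point.
Start: joints at [1.046, 0.3, 1.521, -0, 1.321, -0.067], TCP at [243.083, 493.356, 205.446] pointing down, gripper open.
Joint ranges: [-3.03, 3.03], [-0.79, 2.21], [0.23, 2.52], [-1.04, 4.18], [0, 3.07], [-2.55, 2.55]. Speed limits (rad/s): [2.22, 2.22, 2.57, 3.14, 3.14, 3.14].

### API

Orientations are given as [roll, pitch, yaw] about the fixed x, y, z axes, in that order (R = Rz(yaw) Ry(pitch) Rx(roll)).
In Python, from cell import monitor, vision, order, manip gives the robot as it stands.
- The arm moves only by the shell command python3 -m jog 'ROWS' [FORCE]. ROWS is JSON, a list of rows, each a list of 7 numbers: the shift along the tool's x, y, z in cm, then the turn, a rotation vector about the tool's x, y, z in rad, then the opening in per cent of the stroke, from 0 (shut) to 100 (fully open). In form: [[tx, ty, tz, rx, ry, rz, jaw], ...]. A call has 1 to 8 rows; each row shifts and turns the commanded pose from where the row before left it, along the tool's axes as they then stand; what a row does not reach is not made up. A row lasts 1/10 s, in which the tool goes at most 50 mm and 8.59 degrees, less where a joint would pass 70% of its speed; a pose out of reach is approached as far as the arm can. A call is refused whole if a number of a shift passes 5 or a number of a turn 0.15, either way. A call with a gripper value outside its range is refused whole. The fingers move at their own pace and stop on an object; FORCE is the grip in N (left out, the last holds). Time passes only in rows, so rows that do not move let the fingers close. It gives the time, the measured TCP pose, the force and the opening at its end, in the units of the state.
- monitor.read_state(): the state, without advancing time (a new reading comes with each control period).
- vision.camera(name): name is "side" or "top" or "wrist"; returns a dict with "color" (420x560x3 uint8, blue, green, red), "fx", "fy", "cx", "cy" (pixels), "cam_to_world" (4x4, takes a point from camera to world coordinates); the wrist camera has in their place "tool_from_camera" (4x4, takes a point from camera to tool coordinates, whose origin is the TCP and whose axes are the flange's). Camera axes: x right, y down, z forward; pixel columns grow to the right and rows downward; lengths in mm; the calibration is good to about 2 mm. A picture is of the moment at which its call begins: read the wrist's pose just before it. There is no depth.
- order.sign_off(): hands the job in, once; it reports no verdict.
The state is a dict: "clock": time; "joints": joint angles; "qd": joint speeds; "effort": joint torques, N m; "eef_pos": TCP position; "eef_rot": TCP orientation; "wrist_force": force on the tool from outside, world axes, zero at the start; "moment": the same for the moment, N m; "finger_gap": finger opening in mm.
Only numpy, scipy, OpenCV 4.12 (cv2) and the standard library are available. Lean on these libraries where they do the work, as an engineer would, in place of code of your own. Each camera call takes 0.05 s, during which the arm holds its last target.

## Working session

There is one attempt and no reset: what is moved stays moved. The work goes in short steps, Python scripts to look and compute and a shell command to move; the robot and the scene stay as the last step left them, time stands still between calls to the robot, and variables do not carry over. Pictures are saved under pics/ and viewed, and the job is handed in when it is done.

```bash
ls; mkdir -p pics
python3 - <<'E'
from cell import monitor, vision, order, manip
import cv2
print(monitor.read_state()); print(manip.grasp_offset)
for n in ("side","top","wrist"):
    c=vision.camera(n); cv2.imwrite(f"pics/{n}0.png",c["color"])
    print(n,c["fx"],c["fy"],c["cx"],c["cy"]); print(c.get("cam_to_world",c.get("tool_from_camera")))
E
```

```text
pics
{'clock': 0.0, 'joints': array([ 1.04643227e+00,  3.00476389e-01,  1.52159102e+00, -5.98093873e-06,
        1.32072581e+00, -6.66223112e-02]), 'qd': array([ 0.00023778, -0.00053367,  0.00200763,  0.00048158,  0.00071467,
        0.000139  ]), 'effort': array([-1.37037121e-03, -5.31809485e+01, -3.52743173e+01,  7.07437587e-02,
        2.44183384e-02, -1.60542487e-05]), 'eef_pos': array([242.93520982, 493.13344522, 204.87923481]), 'eef_rot': array([-3.14039436e+00, -7.41451263e-05,  2.68385235e+00]), 'wrist_force': array([-0.28009912,  0.67826413,  0.31264774]), 'moment': array([-0.06605023, -0.04804892,  0.02432171]), 'finger_gap': 94.23170192811112}
18.8
side 388.9762607203381 388.9762607203381 280.25728656854375 208.19877811584817
[[ 1.53728762e-01 -9.38297285e-01  3.09783267e-01  1.72380863e+02]
 [-9.88099819e-01 -1.47601090e-01  4.32743197e-02 -1.67978207e+02]
 [ 5.12017122e-03 -3.12749297e-01 -9.49821910e-01  1.16784970e+03]
 [ 0.00000000e+00  0.00000000e+00  0.00000000e+00  1.00000000e+00]]
top 423.05244056530455 423.05244056530455 280.3732362735045 206.35675854517538
[[ 4.20527863e-03 -9.84990382e-01  1.72557997e-01  3.06629529e+02]
 [-9.99976843e-01 -5.06545625e-03 -4.54481657e-03 -1.14646949e+02]
 [ 5.35068559e-03 -1.72534889e-01 -9.84988874e-01  1.35836246e+03]
 [ 0.00000000e+00  0.00000000e+00  0.00000000e+00  1.00000000e+00]]
wrist 309.81398923996363 309.81398923996363 277.2958621213495 207.85815930087767
[[ 5.00246628e-04 -9.69020152e-01 -2.46981163e-01  7.17675895e+01]
 [ 9.99999750e-01  6.08032239e-04 -3.60144830e-04 -1.61971121e-01]
 [ 4.99160107e-04 -2.46980921e-01  9.69020214e-01 -1.79065260e+02]
 [ 0.00000000e+00  0.00000000e+00  0.00000000e+00  1.00000000e+00]]
```

View pics/side0.png

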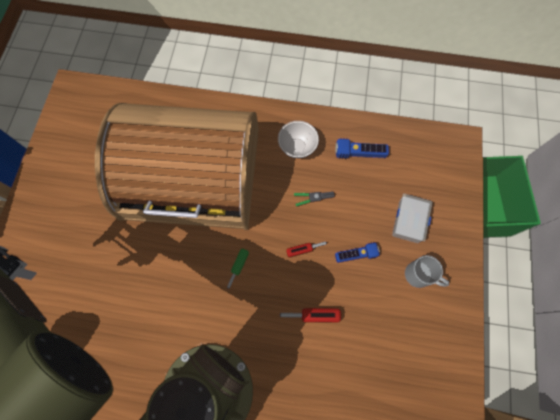

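View pics/top0.png

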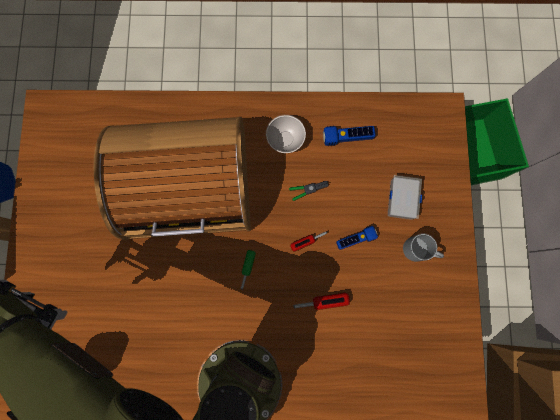

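View pics/wrist0.png

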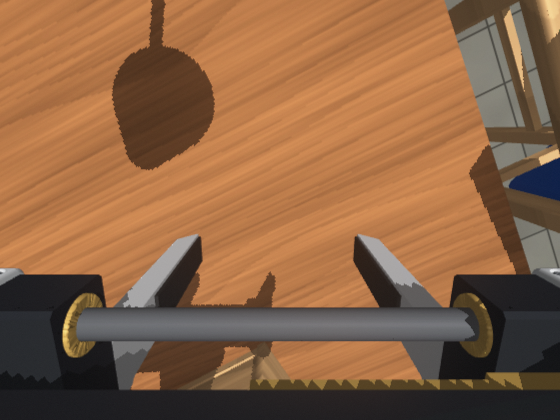

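```bash
cat > h.py <<'E'
from cell import monitor, vision, order, manip
import cv2, numpy as np
from scipy.spatial.transform import Rotation as R
def ray(c,px,pose=None):
    T=c["cam_to_world"] if "cam_to_world" in c else pose@c["tool_from_camera"]
    T=np.array(T); d=np.array([(px[0]-c["cx"])/c["fx"],(px[1]-c["cy"])/c["fy"],1.])
    return T[:3,3],T[:3,:3]@d
def onz(c,px,z,pose=None):
    o,d=ray(c,px,pose); return o+d*(z-o[2])/d[2]
def proj(c,P,pose=None):
    T=np.array(c["cam_to_world"]) if "cam_to_world" in c else pose@c["tool_from_camera"]
    p=np.linalg.inv(T)@np.array([*P,1.]); return np.array([c["fx"]*p[0]/p[2]+c["cx"],c["fy"]*p[1]/p[2]+c["cy"]])
def tri(c1,p1,c2,p2):
    o1,d1=ray(c1,p1);o2,d2=ray(c2,p2)
    s=np.linalg.lstsq(np.stack([d1,-d2],1),o2-o1,rcond=None)[0]
    a=o1+s[0]*d1;b=o2+s[1]*d2
    return (a+b)/2,np.linalg.norm(a-b)
def pose():
    s=monitor.read_state(); T=np.eye(4); T[:3,3]=s["eef_pos"]; T[:3,:3]=R.from_euler("xyz",s["eef_rot"]).as_matrix(); return T
def shot(n,name,box=None,k=1):
    P=pose() if n=="wrist" else None
    c=vision.camera(n); im=c["color"]
    if box: 
        x0,y0,x1,y1=box; im=cv2.resize(im[y0:y1,x0:x1],None,fx=k,fy=k,interpolation=cv2.INTER_CUBIC)
    cv2.imwrite(f"pics/{name}.png",im); return c,P
def delta(pos,yaw=None):
    "tool-frame shift in cm and turn to reach world pos, pointing down with yaw"
    T=pose(); sh=T[:3,:3].T@(np.array(pos)-T[:3,3])/10
    out=[np.round(sh,2)]
    if yaw is not None:
        Rt=R.from_euler("xyz",[np.pi,0,yaw]); out.append(np.round((R.from_matrix(T[:3,:3]).inv()*Rt).as_rotvec(),3))
    return out
E
python3 - <<'E'
from h import *
shot("top","topa",(80,100,280,250),4)
shot("side","sidea",(80,90,280,240),4)
shot("top","topb",(270,110,410,320),2.8)
shot("side","sideb",(260,120,460,330),2.8)
E
```

```text
(no output)
```

View pics/topa.png

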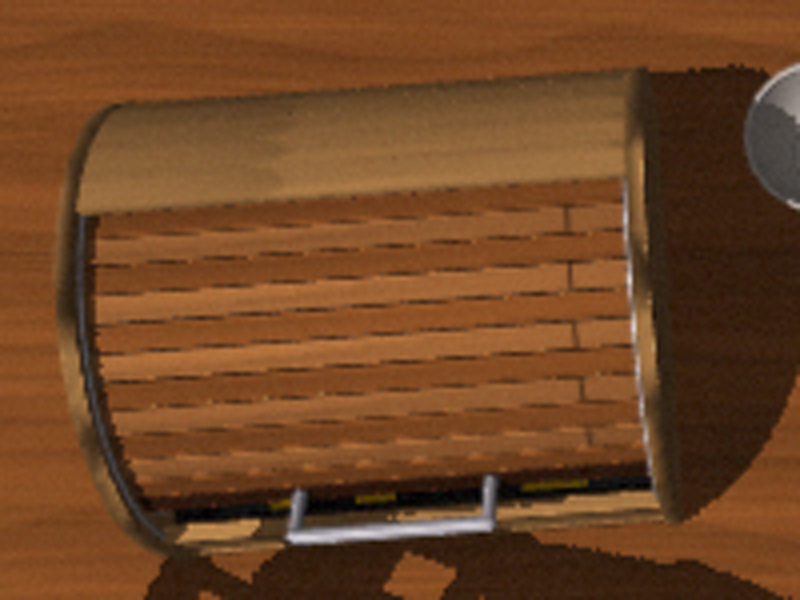

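View pics/sidea.png

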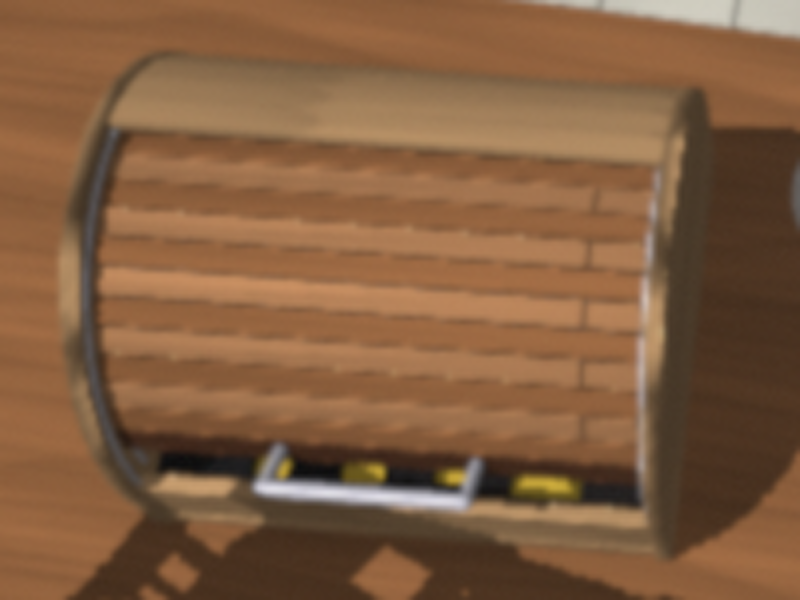

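View pics/topb.png

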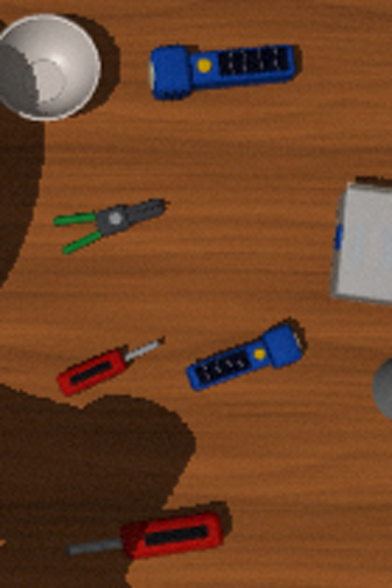

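View pics/sideb.png

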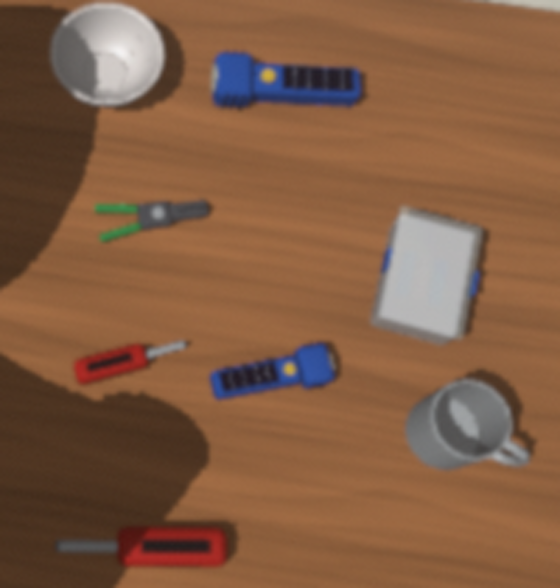

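Run:
```python
from h import *
t=vision.camera("top"); s=vision.camera("side")
T=lambda x,y:(270+x/2.8,110+y/2.8)
A=lambda x,y:(80+x/4,100+y/4)
a,e=tri(t,(152.5,235),s,(143.75,212.5)); b,e2=tri(t,(203.75,232),s,(197.5,215.5))
print("handle",a,e,b,e2,np.linalg.norm(a-b))
for n,p,z in [("torch tail",T(190,378),10),("torch lens",T(302,335),16),("bigt",T(152,75),16),("bigt",T(298,62),16),("drv tail",T(60,383),12),("drv tip",T(163,341),12),("red2",T(70,550),12),("red2",T(228,530),12),("pl tip",T(166,204),7),("pl grip1",T(55,222),7),("pl grip2",T(64,249),7)]:
    print(n,onz(t,p,z).round(1))
S=lambda x,y:(80+x/4,90+y/4)
# bin corners: front right top cheek bottom
for n,p,q in [("right front cheek bottom",A(672,522),S(665,555)),("left front",A(170,555),S(150,515)),("right back-ish top",A(640,72),S(690,90)),("left back",A(115,105),S(155,55))]:
    print(n,tri(t,p,s,q), onz(t,p,60), onz(s,q,60))
```

```text
handle [432.66316876 243.7944117  155.20061356] 0.10600882026216991 [440.10222008  92.7661884  178.12210588] 3.060263712032296 152.93874109858447
torch tail [ 418.8 -304.6   10. ]
torch lens [ 467.9 -432.6   16. ]
bigt [ 777.  -265.6   16. ]
bigt [ 794.2 -439.4   16. ]
drv tail [ 412.2 -156.5   12. ]
drv tip [ 460.7 -274.3   12. ]
red2 [ 227.5 -167.6   12. ]
red2 [ 249.8 -343.4   12. ]
pl tip [ 622.4 -280.8    7. ]
pl grip1 [ 600.1 -150.9    7. ]
pl grip2 [ 568.1 -161.4    7. ]
right front cheek bottom (array([463.11050783, -21.24798762,  24.85566494]), np.float64(5.685924478523036)) [457.99002117 -21.12611238  60.        ] [455.15375518 -28.3350145   60.        ]
left front (array([436.91649295, 380.70336969,   7.85473066]), np.float64(4.3469726124050085)) [430.68664727 363.36179685  60.        ] [426.15330752 354.21697099  60.        ]
right back-ish top (array([780.23301317,   2.42202655, 166.77108662]), np.float64(3.585881425262245)) [823.36442573  11.0836462   60.        ] [844.34045336  22.44656328  60.        ]
left back (array([745.8511903 , 390.07767596, 174.72748506]), np.float64(14.412360163599336)) [792.74088785 432.29466439  60.        ] [807.89549802 461.50111919  60.        ]
```

```bash
python3 -m jog '[[0,0,-1.5,0,0,0.15,100],[0,0,-1.5,0,0,0.15,100],[0,0,-1.5,0,0,0.15,100],[0,0,-1.5,0,0,0.15,100],[0,0,-1.5,0,0,0.15,100],[0,0,-1.5,0,0,0.15,100],[0,0,0,0,0,0.15,100],[0,0,0,0,0,0,100]]'
python3 -c "
from h import *
print(delta([436,168,330],1.63))"
```

```text
clock: 1.25
eef_pos: [243.1, 493.4, 295.7]
eef_rot: [3.141, -0.0, 1.631]
wrist_force: [0.7, -0.3, -0.2]
finger_gap: 94.0
[array([-33.64,  17.29,  -3.44]), array([ 0.   , -0.   ,  0.001])]
```

```bash
python3 -m jog '[[-4,2.1,-0.5,0,0,0,100],[-4.2,2.1,-0.5,0,0,0,100],[-4.2,2.2,-0.5,0,0,0,100],[-4.2,2.2,-0.5,0,0,0,100],[-4.2,2.2,-0.5,0,0,0,100],[-4.2,2.2,-0.5,0,0,0,100],[-4.3,2.2,-0.4,0,0,0,100],[-4.3,2.1,0,0,0,0,100]]'
python3 -m jog '[[0,0,0,0,0,0,100],[0,0,0,0,0,0,100]]'
python3 -c "
from h import *
shot('wrist','w1');shot('top','t1',(80,100,280,250),4);shot('side','s1',(80,90,280,240),4);print(pose())"
```

```text
clock: 2.05
eef_pos: [437.5, 167.1, 329.8]
eef_rot: [3.141, -0.0, 1.639]
wrist_force: [-0.6, 1.6, 0.2]
finger_gap: 94.1
clock: 2.25
eef_pos: [437.0, 168.3, 329.1]
eef_rot: [-3.141, 0.0, 1.635]
wrist_force: [-0.5, 0.4, -0.5]
finger_gap: 94.1
[[-6.61827257e-02  9.97807478e-01 -2.89707118e-04  4.36376373e+02]
 [ 9.97807516e-01  6.61827485e-02  6.97792662e-05  1.69884316e+02]
 [ 8.87998869e-05 -2.84453758e-04 -9.99999956e-01  3.29345157e+02]
 [ 0.00000000e+00  0.00000000e+00  0.00000000e+00  1.00000000e+00]]
```

View pics/w1.png

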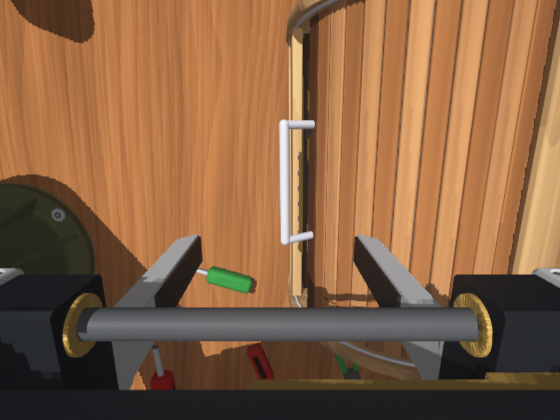

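View pics/t1.png

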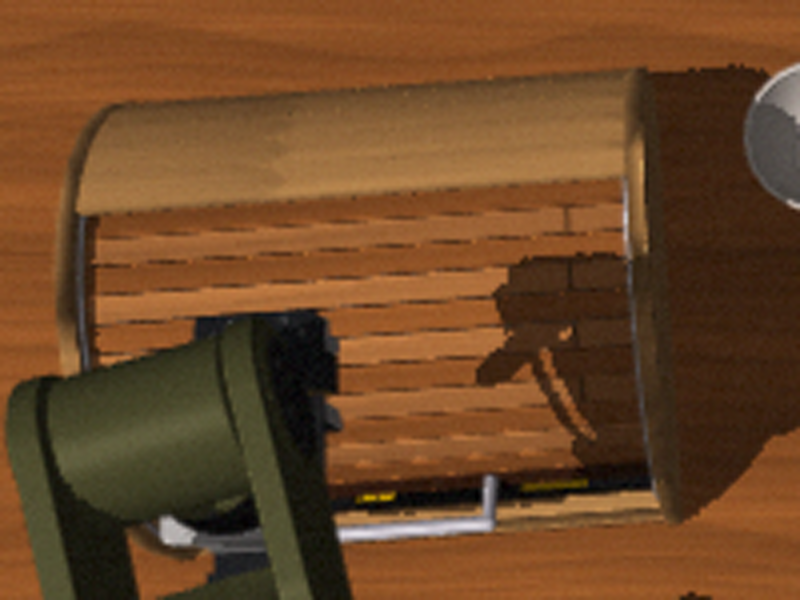

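Run:
```python
from h import *
P=pose(); c=vision.camera("wrist")
for z in (110,120,130,140,150,160,170,180):
    a=onz(c,(285,121),z,P); b=onz(c,(289,244),z,P)
    f=onz(c,(297,40),68,P); g=onz(c,(297,290),68,P)
    m=(a+b)/2
    print(z,a.round(),b.round(),np.linalg.norm(a-b).round(1), m.round(1), np.arctan2(-(a-b)[0],(a-b)[1]).round(3))
print(f,g,np.arctan2(-(f-g)[0],(f-g)[1]))
```

```text
110 [440. 251. 110.] [457.  90. 110.] 162.2 [448.7 170.5 110. ] 0.107
120 [440. 251. 120.] [457.  94. 120.] 158.1 [448.3 172.3 120. ] 0.107
130 [440. 251. 130.] [456.  97. 130.] 154.0 [447.8 174.  130. ] 0.107
140 [439. 250. 140.] [455. 101. 140.] 150.0 [447.4 175.8 140. ] 0.107
150 [439. 250. 150.] [455. 105. 150.] 145.9 [446.9 177.6 150. ] 0.107
160 [439. 250. 160.] [454. 109. 160.] 141.8 [446.5 179.4 160. ] 0.107
170 [439. 250. 170.] [453. 113. 170.] 137.8 [446.1 181.1 170. ] 0.107
180 [439. 249. 180.] [453. 116. 180.] 133.7 [445.6 182.9 180. ] 0.107
[449.08567219 353.48355159  68.        ] [478.46611551  -2.02385223  68.        ] 0.0824563047323522
```

```bash
python3 -c "
from h import *
print(delta([446,180,210],1.66))"
```

```text
[array([ 0.94,  1.03, 11.94]), array([-0.   , -0.   , -0.023])]
```

```bash
python3 -m jog '[[0.9,1,3,0,0,-0.023,40],[0,0,4,0,0,0,40],[0,0,5,0,0,0,40],[0,0,0,0,0,0,40],[0,0,0,0,0,0,40],[0,0,0,0,0,0,40]]'
python3 -c "
from h import *
c,P=shot('wrist','w2');shot('side','s2',(80,90,280,240),4);print(pose())"
```

```text
clock: 3.05
eef_pos: [447.2, 179.2, 212.2]
eef_rot: [3.138, -0.001, 1.658]
wrist_force: [-0.4, -0.2, 0.5]
finger_gap: 49.6
[[-8.62992317e-02  9.96263979e-01  3.24454062e-03  4.47046567e+02]
 [ 9.96268965e-01  8.62962345e-02  1.05296541e-03  1.78945308e+02]
 [ 7.69039867e-04  3.32330523e-03 -9.99994182e-01  2.11655432e+02]
 [ 0.00000000e+00  0.00000000e+00  0.00000000e+00  1.00000000e+00]]
```

View pics/w2.png

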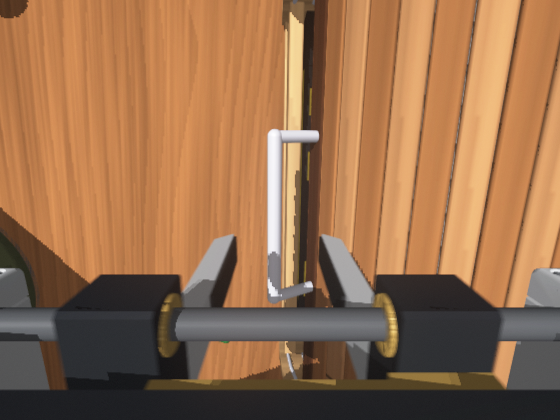

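View pics/s2.png

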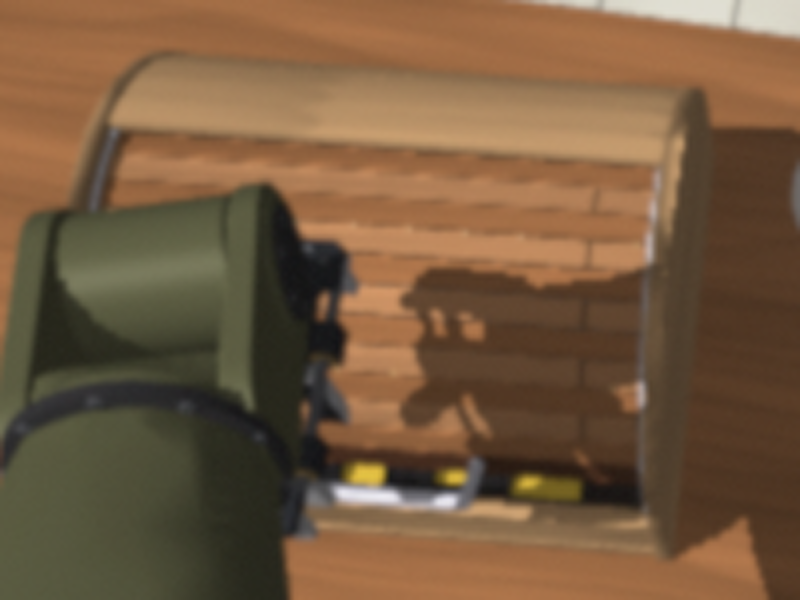

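Run:
```python
from h import *
P2=pose(); c=vision.camera("wrist")
for z in (150,155,160,165,170):
    a=onz(c,(274,134),z,P2); b=onz(c,(274,297),z,P2)
    m=(a+b)/2
    print(z,a.round(),b.round(),np.linalg.norm(a-b).round(1), m.round(1), np.arctan2(-(a-b)[0],(a-b)[1]).round(3))
```

```text
150 [439. 246. 150.] [450. 109. 150.] 137.2 [444.3 177.8 150. ] 0.084
155 [439. 246. 155.] [450. 112. 155.] 134.4 [444.2 179.3 155. ] 0.084
160 [439. 246. 160.] [450. 115. 160.] 131.5 [444.1 180.8 160. ] 0.084
165 [439. 246. 165.] [449. 118. 165.] 128.7 [444.  182.3 165. ] 0.084
170 [439. 246. 170.] [449. 121. 170.] 125.8 [443.9 183.8 170. ] 0.084
```

```bash
python3 -m jog '[[0.1,-0.2,3,0,0,0,38],[0,0,2,0,0,0,38],[0,0,0.8,0,0,0,38],[0,0,0,0,0,0,38],[0,0,0,0,0,0,0],[0,0,0,0,0,0,0],[0,0,0,0,0,0,0],[0,0,0,0,0,0,0]]' 25
python3 -m jog '[[0,0,0,0,0,0,0],[0,0,0,0,0,0,0],[0,0,0,0,0,0,0]]'
```

```text
clock: 4.0
eef_pos: [444.4, 179.4, 151.9]
eef_rot: [3.141, -0.0, 1.657]
wrist_force: [-0.2, -1.6, 0.7]
finger_gap: 6.8
clock: 4.3
eef_pos: [444.2, 179.4, 151.5]
eef_rot: [3.142, -0.0, 1.657]
wrist_force: [-0.9, 0.3, -0.4]
finger_gap: 0.2
```

```bash
python3 -c "
from h import *
c,P=shot('wrist','w3');shot('top','t3',(100,180,240,260),5);shot('side','s3',(80,150,240,240),5)"
```

```text
(no output)
```

View pics/w3.png

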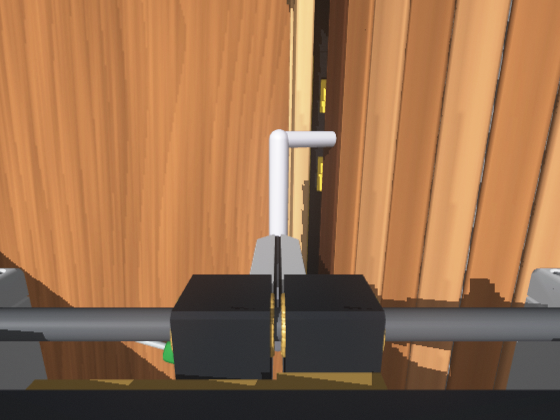

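View pics/t3.png

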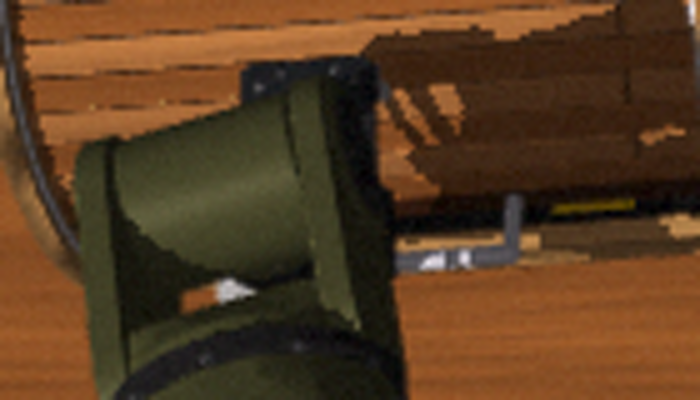

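View pics/s3.png

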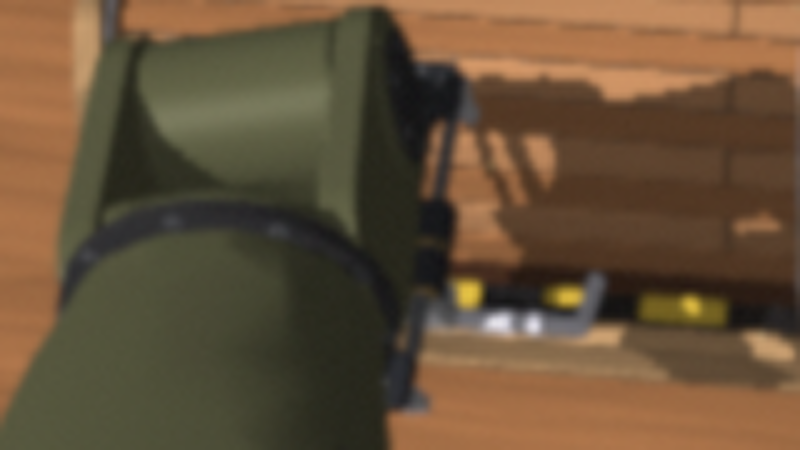

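Run:
```python
from h import *
c=vision.camera("wrist"); P3=pose()
def mk(p,r):
    T=np.eye(4);T[:3,3]=p;T[:3,:3]=R.from_euler("xyz",r).as_matrix();return T
P1=mk([436.4,169.5,329.3],[3.1415,0,1.635]);P2=mk([447.1,179,211.8],[3.14,0,1.658])
obs=[(P1,(285,121)),(P2,(274,131)),(P3,(279,132))]
A=[];b=[]
for P,px in obs:
    o,d=ray(c,px,P); d/=np.linalg.norm(d); M=np.eye(3)-np.outer(d,d); A.append(M); b.append(M@o)
X=np.linalg.lstsq(np.vstack(A),np.hstack(b),rcond=None)[0]; print(X)
for P,px in obs: print(proj(c,X,P),px)
for z in (120,130,140): print(onz(c,(279,132),z,P3),onz(c,(279,136),z,P3))
# center guess and x from post: slat end
```

```text
[438.59098882 248.87141557 185.5340688 ]
[284.95279612 120.96345354] (285, 121)
[274.12158419 130.57723802] (274, 131)
[278.9293012  132.68001901] (279, 132)
[438.98357494 248.55791083 120.        ] [439.20937338 245.99586428 120.        ]
[438.92453266 248.65182444 130.        ] [439.13960311 246.21150417 130.        ]
[438.86549037 248.74573805 140.        ] [439.06983283 246.42714405 140.        ]
```

```bash
python3 -m jog '[[0,0,0,0,0,0,32],[0,0,0,0,0,0,32],[0,0,0,0,0,0,32],[0,0,0,0,0,0,32],[0,0,0,0,0,0,32],[0,0,1,0,0,0,32],[0,0,1,0,0,0,32],[0,0,0,0,0,0,32]]'
python3 -m jog '[[0,0,0,0,0,0,0],[0,0,0,0,0,0,0],[0,0,0,0,0,0,0],[0,0,0,0,0,0,0],[0,0,0,0,0,0,0],[0,0,0,0,0,0,0]]'
```

```text
clock: 5.3
eef_pos: [443.4, 179.1, 129.6]
eef_rot: [-3.139, 0.001, 1.657]
wrist_force: [-0.0, 0.4, -0.1]
finger_gap: 30.3
clock: 5.9
eef_pos: [444.6, 179.4, 131.7]
eef_rot: [3.141, -0.0, 1.657]
wrist_force: [3.7, 1.0, -1.4]
finger_gap: 11.0
```

```bash
python3 -m jog '[[0,0,0,0,0,0,25],[0,0,0,0,0,0,25],[0,0,0,0,0,0,25],[0,0,0.6,0,0,0,25],[0,0,0,0,0,0,0],[0,0,0,0,0,0,0],[0,0,0,0,0,0,0],[0,0,0,0,0,0,0]]'
python3 -c "
from h import *
c,P=shot('wrist','w4');shot('top','t4',(100,180,240,260),5)"
```

```text
clock: 6.7
eef_pos: [444.6, 179.3, 125.3]
eef_rot: [3.141, -0.0, 1.657]
wrist_force: [5.6, 0.6, -6.1]
finger_gap: 11.0
```

View pics/w4.png

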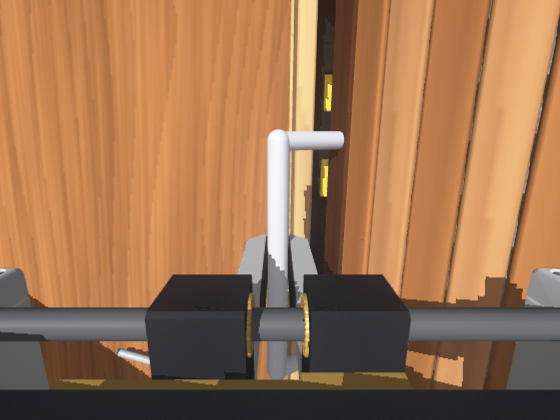

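Run:
```python
import numpy as np
a=np.linspace(.384,1.715,17)
x=-20*np.cos(a);z=20*np.sin(a)
print(np.round(np.c_[np.diff(x),-np.diff(z)],2).tolist())
```

```text
[[0.69, -1.51], [0.81, -1.45], [0.93, -1.38], [1.04, -1.3], [1.14, -1.21], [1.24, -1.11], [1.33, -1.0], [1.41, -0.89], [1.48, -0.77], [1.53, -0.64], [1.58, -0.51], [1.62, -0.38], [1.65, -0.24], [1.66, -0.11], [1.66, 0.03], [1.65, 0.17]]
```

```bash
python3 -m jog '[[0,0.69,-1.51,0,0,0,0],[0,0.81,-1.45,0,0,0,0],[0,0.93,-1.38,0,0,0,0],[0,1.04,-1.3,0,0,0,0],[0,0,0,0,0,0,0]]' 30
python3 -c "
from h import *
c,P=shot('wrist','w5')"
```

```text
clock: 7.3
eef_pos: [481.4, 182.1, 182.2]
eef_rot: [3.137, 0.0, 1.656]
wrist_force: [17.1, 0.6, -12.9]
finger_gap: 11.1
```

View pics/w5.png

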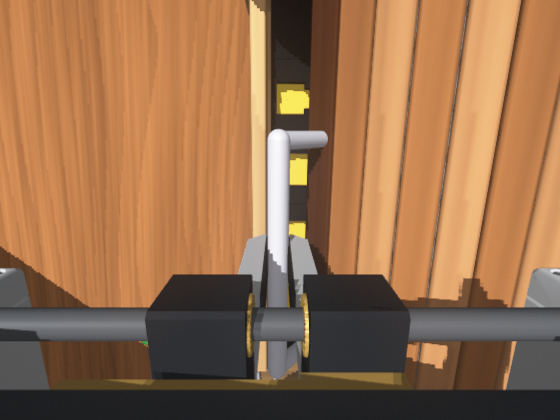

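```bash
python3 -m jog '[[0,0.3,0.25,0,0,0,0],[0,0,0,0,0,0,0]]' 
python3 -m jog '[[0,1.14,-1.21,0,0,0,0],[0,1.24,-1.11,0,0,0,0],[0,1.33,-1.0,0,0,0,0],[0,1.41,-0.89,0,0,0,0],[0,0,0,0,0,0,0]]'
```

```text
clock: 7.55
eef_pos: [480.1, 182.1, 180.3]
eef_rot: [-3.137, 0.001, 1.657]
wrist_force: [-20.1, -6.7, 18.5]
finger_gap: 10.8
clock: 8.05
eef_pos: [534.0, 186.6, 223.2]
eef_rot: [3.14, 0.0, 1.656]
wrist_force: [-3.4, -4.6, 13.9]
finger_gap: 10.8
```

```bash
python3 -m jog '[[0,1.48,-0.87,0,0,0,0],[0,1.53,-0.69,0,0,0,0],[0,1.58,-0.51,0,0,0,0],[0,1.62,-0.38,0,0,0,0],[0,0,0,0,0,0,0]]' 
python3 -c "
from h import *
c,P=shot('wrist','w6');shot('top','t6',(80,100,280,250),4)"
```

```text
clock: 8.55
eef_pos: [595.9, 191.6, 245.7]
eef_rot: [3.141, 0.001, 1.656]
wrist_force: [3.1, -6.4, 1.0]
finger_gap: 10.9
```

View pics/w6.png

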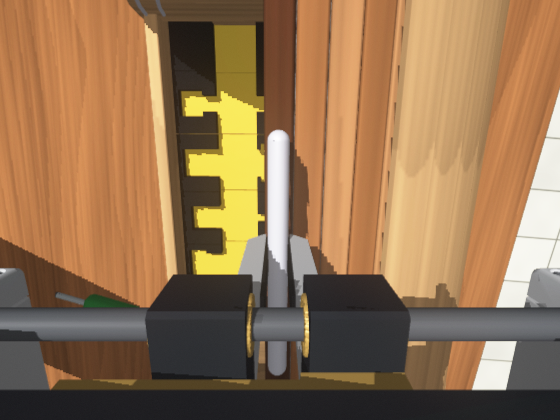

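```bash
python3 -m jog '[[0,1.65,-0.24,0,0,0,0],[0,1.66,-0.11,0,0,0,0],[0,1.5,0,0,0,0,0],[0,0.8,0.1,0,0,0,0],[0,0,0,0,0,0,0]]'
```

```text
clock: 9.15
eef_pos: [651.2, 196.1, 247.7]
eef_rot: [-3.142, 0.001, 1.656]
wrist_force: [4.8, -6.3, -1.8]
finger_gap: 10.8
```

```bash
python3 -m jog '[[0,0.5,0,0,0,0,0],[0,0.5,0,0,0,0,0],[0,0,0,0,0,0,0]]'; python3 -m jog '[[0,0.4,0,0,0,0,0],[0,0,0,0,0,0,0]]'
python3 -c "
from h import *
c,P=shot('wrist','w7');shot('top','t7',(80,100,280,250),4)"
```

```text
clock: 9.45
eef_pos: [654.6, 196.6, 247.2]
eef_rot: [-3.123, 0.003, 1.657]
wrist_force: [-50.2, -15.7, 9.4]
finger_gap: 11.2
clock: 9.65
eef_pos: [658.1, 196.9, 247.2]
eef_rot: [-3.122, 0.004, 1.657]
wrist_force: [-58.4, -16.3, 10.7]
finger_gap: 17.9
```

View pics/w7.png

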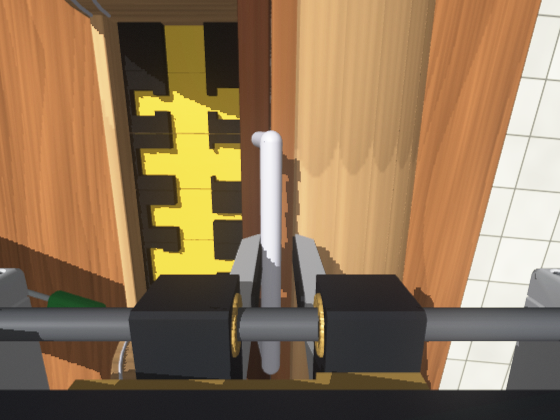

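View pics/t7.png

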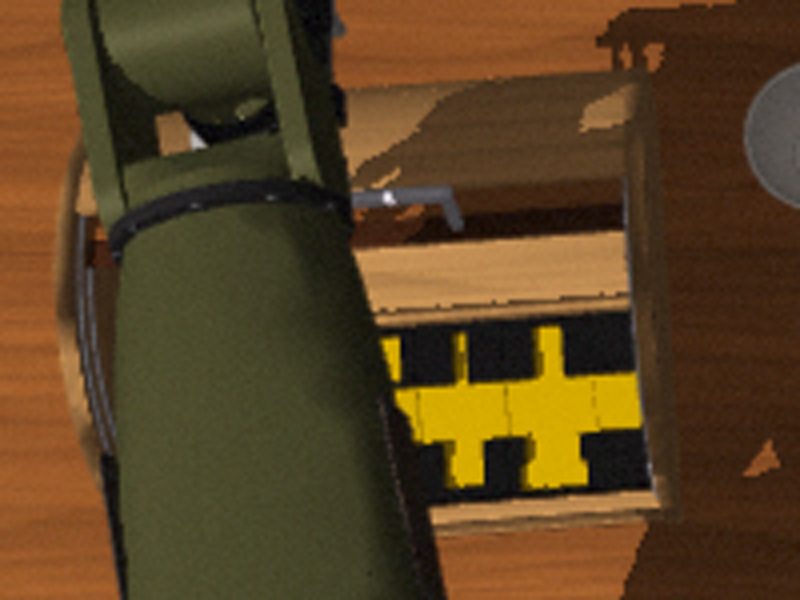

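```bash
python3 -m jog '[[0,-0.7,-0.1,0,0,0,0],[0,0,0,0,0,0,15]]'; python3 -m jog '[[0,0,0,0,0,0,35],[0,0,0,0,0,0,35],[0,0,-1,0,0,0,35],[0,0,-3,0,0,0,35],[0,0,-4,0,0,0,35],[0,0,-4,0,0,0,50],[0,0,0,0,0,0,50]]'
```

```text
clock: 9.95
eef_pos: [655.3, 197.1, 247.9]
eef_rot: [-3.136, 0.002, 1.657]
wrist_force: [-10.7, -5.7, -5.6]
finger_gap: 13.8
clock: 10.65
eef_pos: [657.9, 198.0, 376.9]
eef_rot: [3.131, -0.002, 1.657]
wrist_force: [0.1, -0.1, 1.1]
finger_gap: 45.2
```

```bash
python3 -m jog '[[0,0,0,0,0,-0.15,60],[0,0,0,0,0,-0.15,60],[0,0,0,0,0,-0.15,60],[0,0,0,0,0,-0.15,60],[0,0,0,0,0,-0.15,60],[0,0,0,0,0,-0.15,60],[0,0,0,0,0,-0.15,60],[0,0,0,0,0,-0.15,60]]'; python3 -m jog '[[0,0,0,0,0,-0.15,60],[0,0,0,0,0,-0.15,60],[0,0,0,0,0,-0.07,60],[0,0,0,0,0,0,60]]'; python3 -c "
from h import *
print(delta([585,191,340],3.226))"
```

```text
clock: 11.45
eef_pos: [657.5, 197.8, 369.6]
eef_rot: [3.141, 0.0, 2.863]
wrist_force: [0.6, -0.3, 0.0]
finger_gap: 56.3
clock: 11.85
eef_pos: [657.5, 197.8, 369.6]
eef_rot: [3.141, 0.0, -3.055]
wrist_force: [-0.1, -1.0, 0.1]
finger_gap: 56.3
[array([ 7.28, -0.06,  2.96]), array([0.   , 0.   , 0.002])]
```

```bash
python3 -m jog '[[3.6,0,1.5,0,0,0,60],[3.6,0,1.5,0,0,0,60],[0,0,0,0,0,0,60],[0,0,0,0,0,0,60]]'; python3 -c "
from h import *
c,P=shot('wrist','w8');print(repr(P));shot('top','t8',(80,100,280,250),4);np.save('P8.npy',P)"
```

```text
clock: 12.25
eef_pos: [589.2, 192.1, 342.1]
eef_rot: [3.141, 0.001, -3.058]
wrist_force: [-0.8, -0.1, 0.4]
finger_gap: 56.3
array([[-9.96506900e-01, -8.34990184e-02,  1.38275946e-03,
         5.89219848e+02],
       [-8.34986141e-02,  9.96507833e-01,  3.47670615e-04,
         1.92061989e+02],
       [-1.40696079e-03,  2.30997668e-04, -9.99998984e-01,
         3.42113186e+02],
       [ 0.00000000e+00,  0.00000000e+00,  0.00000000e+00,
         1.00000000e+00]])
```

View pics/w8.png

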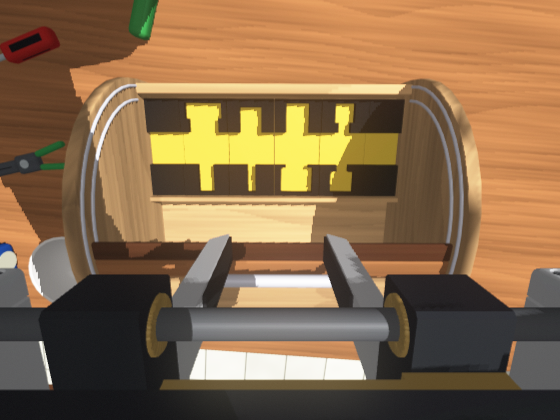

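View pics/t8.png

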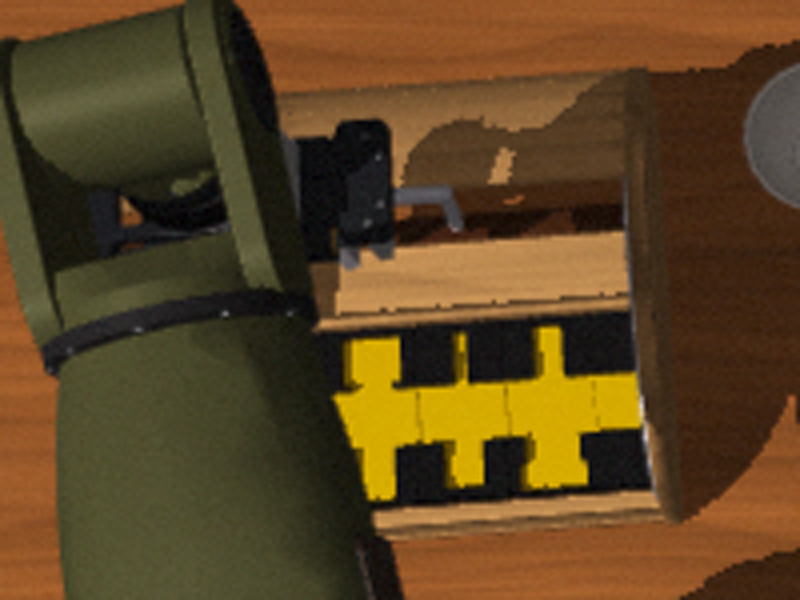

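```bash
python3 -c "
from h import *
c,P=shot('wrist','w8b',(130,70,420,220),2.7)"
```

```text
(no output)
```

View pics/w8b.png

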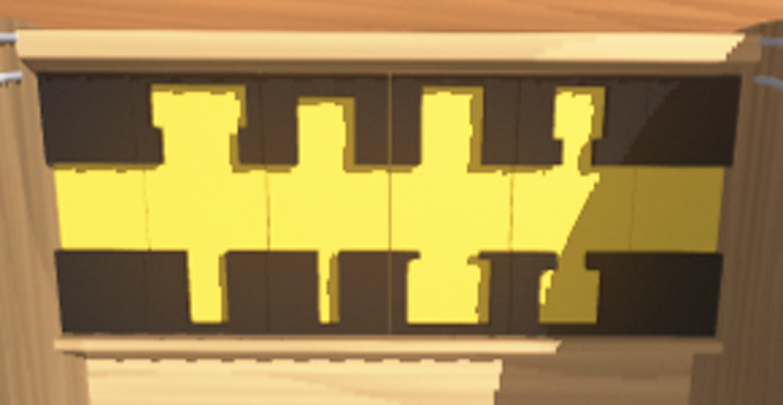

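Run:
```python
from h import *
c=vision.camera("wrist"); P=pose()
q=lambda x,y:(130+(x+.5)/2.7-.5,70+(y+.5)/2.7-.5)
for z in (20,25,30,35,40,45,50):
    s=[onz(c,q(x,210),z,P) for x in (148.5,268,390,512,632)]
    s=np.array(s)
    a=onz(c,q(390,75),z+12,P); b=onz(c,q(390,335),z+12,P)  # module top edges front/back
    print(z,np.linalg.norm(np.diff(s,axis=0),axis=1).round(1),s[0].round(),s[2].round(1),s[4].round(), "yaw",np.arctan2(-(s[4]-s[0])[0],(s[4]-s[0])[1]).round(4),"len",np.linalg.norm(a-b).round(1),a.round(1),b.round(1))
    v0=onz(c,q(390,165),z+12,P); v1=onz(c,q(390,252),z+12,P);v2=onz(c,q(390,252),z,P);print("   channel",v0.round(1),v1.round(1),v2.round(1))
```

```text
20 [70.3 71.8 71.8 70.6] [560.  42.  20.] [548.3 183.4  20. ] [536. 325.  20.] yaw 0.0848 len 146.6 [474.5 177.4  32. ] [620.6 189.5  32. ]
   channel [522.6 181.4  32. ] [571.6 185.4  32. ] [572.9 185.4  20. ]
25 [69.6 71.1 71.1 69.9] [560.  43.  25.] [548.  183.4  25. ] [536. 324.  25.] yaw 0.0848 len 145.1 [475.  177.5  37. ] [619.6 189.4  37. ]
   channel [522.6 181.4  37. ] [571.  185.4  37. ] [572.3 185.4  25. ]
30 [68.9 70.4 70.4 69.2] [560.  45.  30.] [547.7 183.4  30. ] [536. 323.  30.] yaw 0.0848 len 143.6 [475.4 177.6  42. ] [618.6 189.4  42. ]
   channel [522.5 181.5  42. ] [570.5 185.4  42. ] [571.8 185.4  30. ]
35 [68.2 69.6 69.6 68.5] [559.  46.  35.] [547.4 183.5  35. ] [536. 321.  35.] yaw 0.0848 len 142.1 [475.9 177.7  47. ] [617.5 189.4  47. ]
   channel [522.5 181.5  47. ] [569.9 185.4  47. ] [571.2 185.4  35. ]
40 [67.5 68.9 68.9 67.8] [559.  48.  40.] [547.1 183.5  40. ] [536. 320.  40.] yaw 0.0848 len 140.6 [476.3 177.8  52. ] [616.5 189.3  52. ]
   channel [522.5 181.6  52. ] [569.4 185.4  52. ] [570.7 185.4  40. ]
45 [66.8 68.2 68.2 67.1] [558.  49.  45.] [546.8 183.5  45. ] [535. 318.  45.] yaw 0.0848 len 139.1 [476.8 177.9  57. ] [615.4 189.3  57. ]
   channel [522.4 181.6  57. ] [568.8 185.4  57. ] [570.1 185.4  45. ]
50 [66.1 67.5 67.5 66.4] [558.  50.  50.] [546.6 183.5  50. ] [535. 317.  50.] yaw 0.0848 len 137.6 [477.2 177.9  62. ] [614.4 189.2  62. ]
   channel [522.4 181.7  62. ] [568.3 185.5  62. ] [569.6 185.4  50. ]
```

```bash
python3 -m jog '[[0,0,0,0,0,0.15,60],[0,0,0,0,0,0.15,60],[0,0,0,0,0,0.15,60],[0,0,0,0,0,0.15,60],[0,0,0,0,0,0.15,60],[0,0,0,0,0,0.15,60],[0,0,0,0,0,0.15,60],[0,0,0,0,0,0.15,60]]'; python3 -c "
from h import *
print(delta([450,-248,200],1.96))"
```

```text
clock: 13.25
eef_pos: [590.3, 192.0, 341.2]
eef_rot: [3.141, 0.0, 2.02]
wrist_force: [0.1, 0.2, -0.4]
finger_gap: 56.7
[array([-33.55, -31.75,  14.1 ]), array([0.001, 0.   , 0.06 ])]
```

```bash
python3 -m jog '[[-4.2,-4,0,0,0,0,80],[-4.2,-4,0,0,0,0,80],[-4.2,-4,0,0,0,0,80],[-4.2,-4,0,0,0,0,80],[-4.2,-4,2,0,0,0,80],[-4.2,-4,4,0,0,0,80],[-4.2,-4,4,0,0,0,80],[-4.1,-3.7,4,0,0,0.06,80]]'; python3 -m jog '[[0,0,0,0,0,0,80],[0,0,0,0,0,0,80]]';python3 -c "
from h import *
c,P=shot('wrist','w9');print(P[:3,3])"
```

```text
clock: 14.05
eef_pos: [479.4, -163.4, 238.4]
eef_rot: [3.14, 0.001, 1.966]
wrist_force: [0.7, 0.1, -0.2]
finger_gap: 75.2
clock: 14.25
eef_pos: [479.8, -162.1, 238.9]
eef_rot: [3.141, -0.0, 1.965]
wrist_force: [0.1, -0.3, 0.8]
finger_gap: 75.1
[ 479.82491672 -162.11230929  238.93150965]
```

View pics/w9.png

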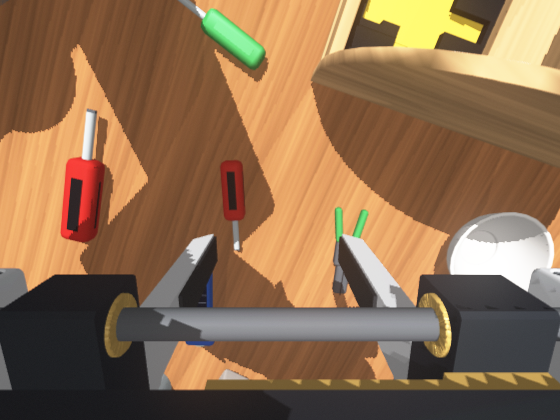

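Run:
```python
from h import *
c,P=shot("wrist","w9b",(190,140,290,260),5)
a=onz(c,(231.5,161),12,P); b=onz(c,(238,249),12,P); d=onz(c,(233.5,218),18,P)
print(a,b,np.linalg.norm(a-b),d, np.linalg.norm(a-d))
u=(b-a)/np.linalg.norm(b-a); o=a+58*u; print("org",o,"dir",np.arctan2(u[1],u[0]), "yaw",np.arctan2(u[1],u[0])+np.pi)
```

```text
[ 413.15640943 -156.23831228   12.        ] [ 464.76796516 -267.57900454   12.        ] 122.72123873531739 [ 443.07228841 -225.70596137   18.        ] 75.87301289168362
org [ 437.54884764 -208.85968587   12.        ] dir -1.1367346493133332 yaw 2.0048580042764597
```

View pics/w9b.png

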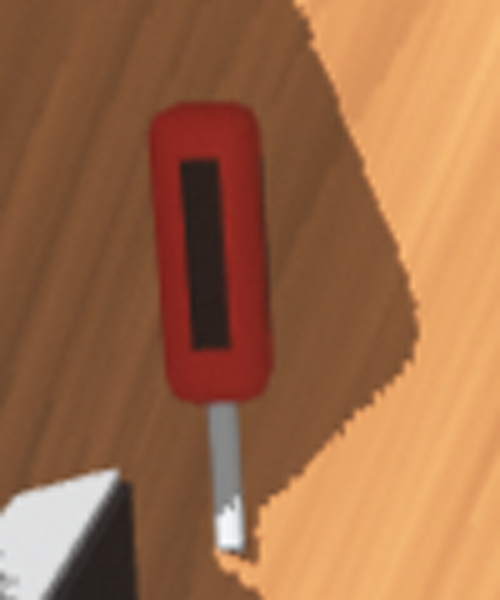

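Run:
```python
from h import *
c=vision.camera("wrist");P=pose()
a=onz(c,(230.8,160.4),12,P); b=onz(c,(235.8,250),12,P)
print(np.linalg.norm(a-b))
u=(b-a)/np.linalg.norm(b-a); o=(a+58*u+b-67*u)/2; print("org",o,"yaw",np.arctan2(u[1],u[0])+np.pi)
print(delta([o[0],o[1],80],np.arctan2(u[1],u[0])+np.pi))
```

```text
125.00229344426914
org [ 435.64381893 -208.39228212   12.        ] yaw 1.9876150940566855
[array([-2.65, -5.98, 15.97]), array([ 0.001,  0.001, -0.019])]
```

```bash
python3 -m jog '[[-0.9,-2,2,0,0,0,70],[-0.9,-2,3,0,0,0,70],[-0.85,-1.98,3,0,0,0,70],[0,0,3,0,0,0,70],[0,0,3,0,0,0,70],[0,0,1.97,0,0,-0.019,70],[0,0,0,0,0,0,70],[0,0,0,0,0,0,70]]'; python3 -c "
from h import *
c,P=shot('wrist','w10');print(delta([435.6,-208.4,6],1.988))"
```

```text
clock: 15.2
eef_pos: [435.3, -208.6, 80.1]
eef_rot: [3.141, 0.001, 1.987]
wrist_force: [-0.1, -0.4, 0.8]
finger_gap: 66.0
[array([0.04, 0.02, 7.45]), array([ 0.001,  0.002, -0.002])]
```

View pics/w10.png

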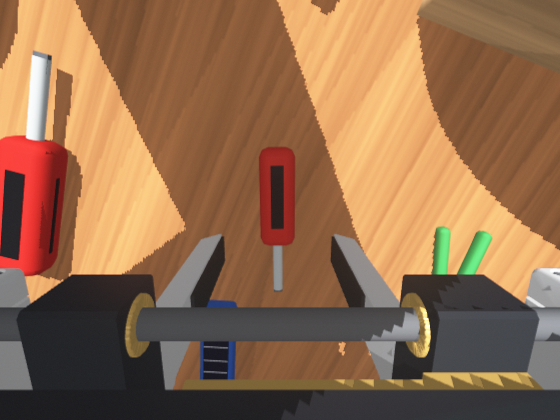

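```bash
python3 -m jog '[[0,0,2,0,0,0,70],[0,0,2,0,0,0,70],[0,0,2,0,0,0,70],[0,0,1.4,0,0,0,70],[0,0,0,0,0,0,20],[0,0,0,0,0,0,20],[0,0,0,0,0,0,20],[0,0,0,0,0,0,20]]' 30;python3 -m jog '[[0,0,0,0,0,0,0],[0,0,0,0,0,0,0],[0,0,0,0,0,0,0],[0,0,0,0,0,0,0]]'
```

```text
clock: 16.05
eef_pos: [434.9, -209.1, 6.0]
eef_rot: [3.141, 0.001, 1.986]
wrist_force: [0.5, -0.9, 0.6]
finger_gap: 37.4
clock: 16.45
eef_pos: [434.6, -209.0, 5.5]
eef_rot: [3.141, 0.001, 1.986]
wrist_force: [-0.5, 0.8, 6.3]
finger_gap: 27.9
```

Gripped (27.9 mm). Lift to clear and look.

```bash
python3 -m jog '[[0,0,-2,0,0,0,0],[0,0,-3,0,0,0,0],[0,0,-4,0,0,0,0],[0,0,-4,0,0,0,0],[0,0,-4,0,0,0,0],[0,0,-4,0,0,0,0],[0,0,-4,0,0,0,0],[0,0,-4,0,0,0,0]]';python3 -c "
from h import *
c,P=shot('wrist','w11');shot('top','t11')
print(delta([549.9,149,330],3.2265))"
```

```text
clock: 17.25
eef_pos: [433.9, -208.6, 296.7]
eef_rot: [-3.142, -0.0, 1.986]
wrist_force: [0.2, -0.1, -1.1]
finger_gap: 27.6
[array([28.16, 24.95, -3.07]), array([ 0.   ,  0.008, -1.241])]
```

View pics/w11.png

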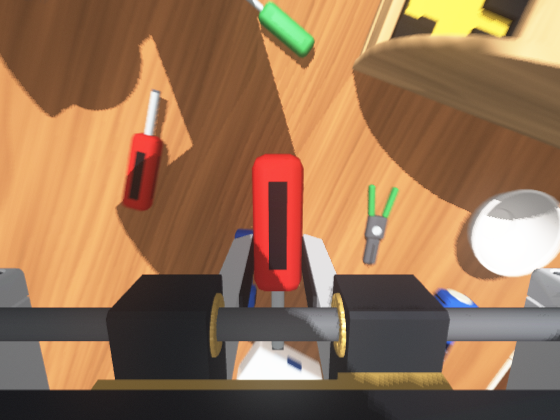

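```bash
cat >> h.py <<'E'
def intool(c,px,tz):
    T=np.array(c["tool_from_camera"]); d=T[:3,:3]@np.array([(px[0]-c["cx"])/c["fx"],(px[1]-c["cy"])/c["fy"],1.]); o=T[:3,3]
    return o+d*(tz-o[2])/d[2]
E
python3 - <<'E'
from h import *
c,P=shot("wrist","w11b",(210,140,350,320),4)
for px in [(278,155),(278,289),(278,213)]:
    print([intool(c,px,z).round(1) for z in (-18,-6)])
E
```

```text
[array([ 58.5,  -0. , -18. ]), array([57.6,  0. , -6. ])]
[array([-17.7,   0.1, -18. ]), array([-24.3,   0.1,  -6. ])]
[array([ 27.6,   0. , -18. ]), array([24.4,  0. , -6. ])]
```

View pics/w11b.png

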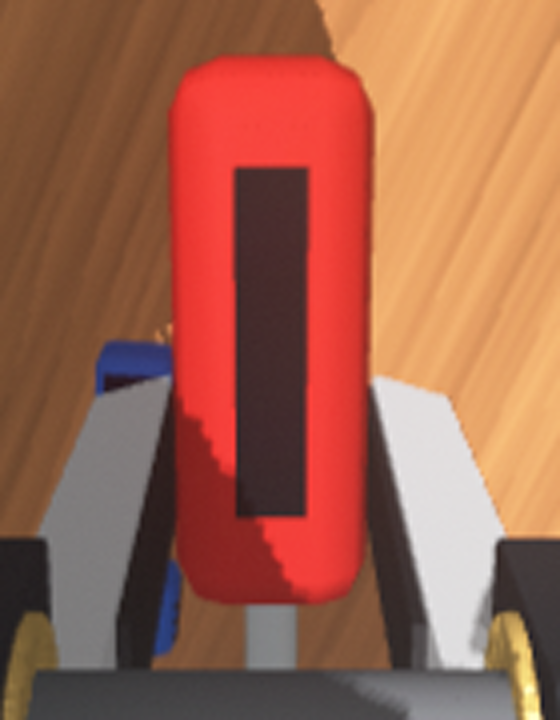

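```bash
python3 -m jog '[[3.5,3.1,-0.4,0,0,0,0],[3.5,3.1,-0.4,0,0,0,0],[3.5,3.1,-0.4,0,0,0,0],[3.5,3.1,-0.4,0,0,0,0],[3.5,3.1,-0.4,0,0,0,0],[3.5,3.1,-0.4,0,0,0,0],[3.5,3.1,-0.4,0,0,0,0],[3.5,3.1,-0.4,0,0,0,0]]'; python3 -m jog '[[0,0,0,0,0,-0.15,0],[0,0,0,0,0,-0.15,0],[0,0,0,0,0,-0.15,0],[0,0,0,0,0,-0.15,0],[0,0,0,0,0,-0.15,0],[0,0,0,0,0,-0.15,0],[0,0,0,0,0,-0.15,0],[0,0,0,0,0,-0.15,0]]';  python3 -m jog '[[0,0,0,0,0,-0.041,0],[0,0,0,0,0,0,0],[0,0,0,0,0,0,0]]'; python3 -c "
from h import *
print(delta([549.9,149,330],3.2265))"
```

```text
clock: 18.2
eef_pos: [548.3, 149.3, 325.3]
eef_rot: [-3.139, -0.0, 1.986]
wrist_force: [-0.3, -1.0, -0.8]
finger_gap: 27.8
clock: 19.0
eef_pos: [548.1, 147.3, 325.0]
eef_rot: [-3.141, -0.003, -3.091]
wrist_force: [-0.7, -0.8, -0.8]
finger_gap: 27.8
clock: 19.3
eef_pos: [548.2, 147.3, 325.8]
eef_rot: [-3.141, -0.002, -3.058]
wrist_force: [-0.8, -0.3, -1.2]
finger_gap: 27.9
[array([-0.18,  0.15, -0.42]), array([-0.   , -0.002, -0.001])]
```

```bash
python3 -m jog '[[-0.18,0.15,2,0,0,0,0],[0,0,4,0,0,0,0],[0,0,4,0,0,0,0],[0,0,4,0,0,0,0],[0,0,4,0,0,0,0],[0,0,0,0,0,0,0],[0,0,0,0,0,0,0]]'; python3 -c "
from h import *
c,P=shot('wrist','w12');print(P[:3,3]);shot('top','t12',(80,100,280,250),4)
shot('wrist','w12b',(140,60,400,260),3)"
```

```text
clock: 20.0
eef_pos: [550.2, 149.1, 147.7]
eef_rot: [-3.142, -0.0, -3.057]
wrist_force: [0.8, 0.3, -0.4]
finger_gap: 27.6
[550.24319049 149.08950768 147.74252512]
```

View pics/w12b.png

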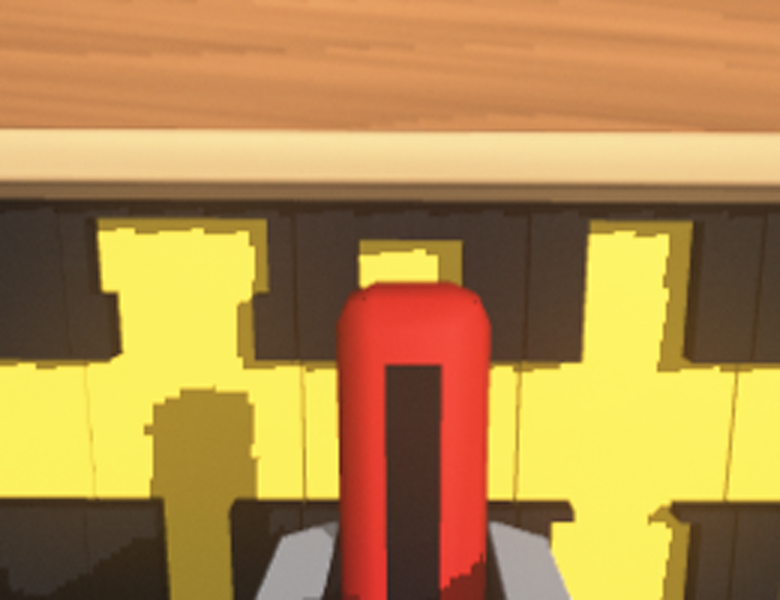

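Run:
```python
from h import *
c=vision.camera("wrist");P=pose();iP=np.linalg.inv(P)
q=lambda x,y:(140+(x+.5)/3-.5,60+(y+.5)/3-.5)
for n,p,zs in [("recess L top",q(359,300),(40,44)),("recess R top",q(463,300),(40,44)),("recess end top",q(411,240),(40,44)),("chan front top",q(320,362),(40,44)),("chan back top",q(240,500),(40,44)),("module front top",q(411,207),(40,44)),("seamL",q(302,430),(28,32)),("seamR",q(521,430),(28,32)),("drv tail",q(414,284),(142,)),("drv L",q(338,340),(142,)),("drv R",q(491,340),(142,))]:
    print(n,[ (iP@np.array([*onz(c,p,z,P),1]))[:2].round(1) for z in zs])
```

```text
recess L top [array([ 44.4, -16.7]), array([ 44.7, -16.4])]
recess R top [array([44.4, 15.3]), array([44.8, 15.1])]
recess end top [array([62.4, -0.7]), array([62.5, -0.7])]
chan front top [array([ 25.1, -29.1]), array([ 25.8, -28.7])]
chan back top [array([-20.2, -56.2]), array([-18.9, -55.4])]
module front top [array([72.1, -0.7]), array([72.1, -0.7])]
seamL [array([  0.4, -36.9]), array([  1.3, -36.4])]
seamR [array([ 0.4, 35.8]), array([ 1.4, 35.3])]
drv tail [array([57.2,  0.2])]
drv L [array([ 46.1, -15.1])]
drv R [array([46.1, 15.6])]
```

```bash
python3 -m jog '[[0.12,-0.08,3,0,0,0,0],[0,0,3,0,0,0,0],[0,0,2.5,0,0,0,0],[0,0,0.8,0,0,0,0],[0,0,0,0,0,0,0],[0,0,0,0,0,0,0]]'; python3 -c "
from h import *
shot('wrist','w13b',(140,60,400,260),3)"
```

```text
clock: 20.8
eef_pos: [549.8, 148.3, 55.7]
eef_rot: [3.141, 0.002, -3.056]
wrist_force: [-0.8, -0.2, -0.3]
finger_gap: 27.8
```

View pics/w13b.png

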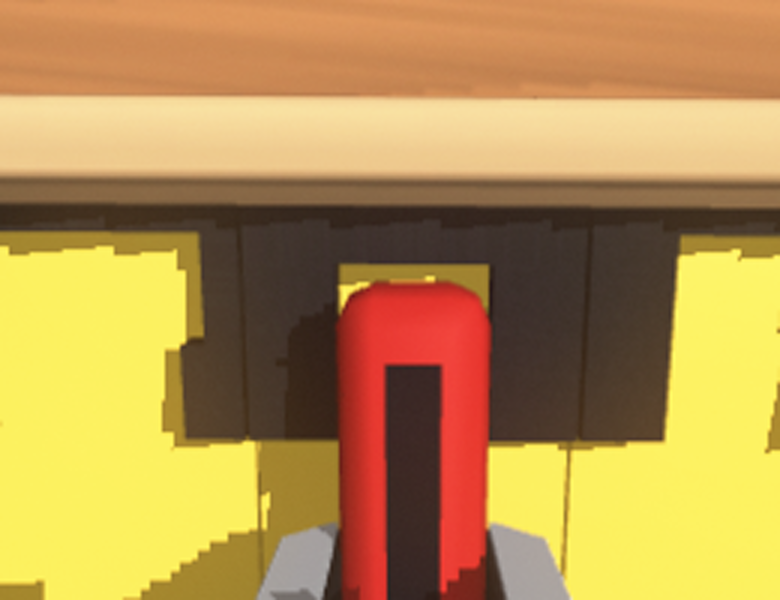

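```bash
python3 - <<'E'
from h import *
c=vision.camera("wrist")
q=lambda x,y:(140+(x+.5)/3-.5,60+(y+.5)/3-.5)
for t in (12,14,16): print(t,[intool(c,q(*p),t)[:2].round(1) for p in [(415,264),(339,330),(490,330),(300,440)]])
print(intool(c,q(414,283),-6))
E
python3 -m jog '[[0,0,0.5,0,0,0,0],[0,0,0.5,0,0,0,0],[0,0,0.3,0,0,0,0],[0,0,0,0,0,0,0]]'
```

```text
12 [array([60.8,  0.4]), array([ 47.5, -15.3]), array([47.5, 15.8]), array([ 24.1, -24. ])]
14 [array([60.7,  0.4]), array([ 47.2, -15.4]), array([47.2, 16. ]), array([ 23.6, -24.2])]
16 [array([60.6,  0.4]), array([ 47. , -15.6]), array([47. , 16.1]), array([ 23.2, -24.5])]
[58.42390355  0.15444361 -6.        ]
clock: 21.3
eef_pos: [548.6, 148.1, 40.3]
eef_rot: [-3.141, -0.001, -3.056]
wrist_force: [0.2, -0.9, -1.2]
finger_gap: 27.8
```

```bash
python3 -m jog '[[0,0,0.3,0,0,0,0],[0,0,0.2,0,0,0,0],[0,0,0,0,0,0,0]]';python3 -m jog '[[0,0,0.2,0,0,0,0],[0,0,0.2,0,0,0,0],[0,0,0,0,0,0,0]]'
```

```text
clock: 21.6
eef_pos: [549.4, 148.2, 38.4]
eef_rot: [-3.142, 0.001, -3.056]
wrist_force: [-12.7, -2.6, 26.7]
finger_gap: 27.5
clock: 21.9
eef_pos: [551.1, 148.4, 36.3]
eef_rot: [3.141, 0.006, -3.056]
wrist_force: [-11.3, -3.5, 41.6]
finger_gap: 27.7
```

```bash
python3 -m jog '[[0,0,-0.3,0,0,0,0],[0,0,0,0,0,0,40],[0,0,0,0,0,0,40],[0,0,0,0,0,0,40],[0,0,0,0,0,0,40]]'; python3 -m jog '[[0,0,-3,0,0,0,40],[0,0,-3,0,0,0,40],[0,0,-3,0,0,0,40],[-2,0,-3,0,0,0,40],[-2,0,0,0,0,0,40],[0,0,0,0,0,0,40]]';python3 -c "
from h import *
shot('wrist','w14b',(140,60,400,260),3)"
```

```text
clock: 22.4
eef_pos: [548.8, 148.1, 34.5]
eef_rot: [-3.141, -0.001, -3.056]
wrist_force: [0.3, -0.1, -0.5]
finger_gap: 37.5
clock: 23.0
eef_pos: [590.3, 151.6, 155.3]
eef_rot: [3.141, 0.001, -3.057]
wrist_force: [0.2, -0.5, -0.1]
finger_gap: 37.7
```

View pics/w14b.png

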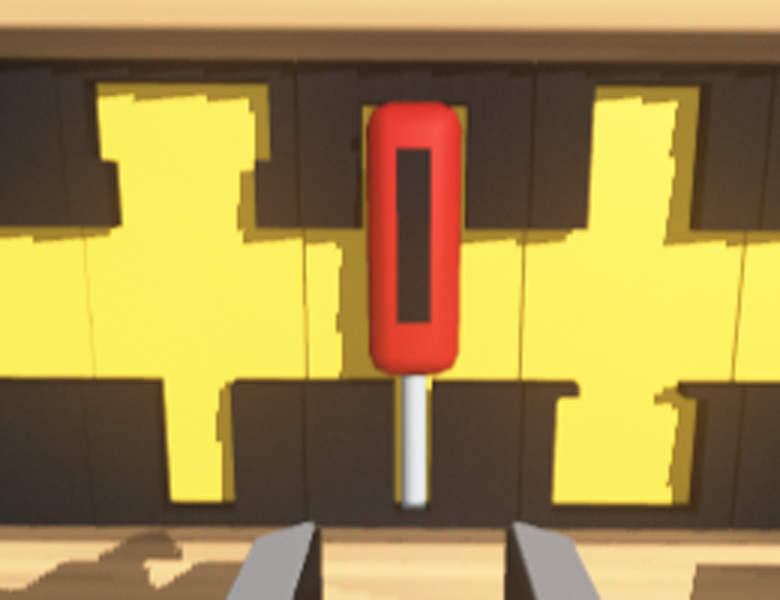

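```bash
python3 -m jog '[[4,0,0,0,0,0,0],[2,0,2,0,0,0,0],[2.4,0,4,0,0,0,0],[0,0,2.5,0,0,0,0],[0,0,0.5,0,0,0,0],[0,0,0,0,0,0,0]]' 20; python3 -m jog '[[0,0,0.3,0,0,0,0],[0,0,0.3,0,0,0,0],[0,0,0,0,0,0,0]]'
```

```text
clock: 23.65
eef_pos: [504.8, 144.3, 64.7]
eef_rot: [-3.141, -0.001, -3.056]
wrist_force: [0.3, -0.3, -0.3]
finger_gap: 0.7
clock: 23.95
eef_pos: [505.3, 144.4, 59.2]
eef_rot: [3.142, 0.0, -3.056]
wrist_force: [-0.4, 0.6, -0.2]
finger_gap: 0.6
```

```bash
python3 -m jog '[[0,0,0.2,0,0,0,0],[0,0,0.2,0,0,0,0],[0,0,0,0,0,0,0]]'; python3 -m jog '[[0,0,0.2,0,0,0,0],[0,0,0,0,0,0,0]]';python3 -c "
from h import *
shot('wrist','w15')"
```

```text
clock: 24.25
eef_pos: [505.6, 144.5, 57.1]
eef_rot: [3.142, 0.001, -3.056]
wrist_force: [-10.7, -2.9, 26.9]
finger_gap: 0.3
clock: 24.45
eef_pos: [505.7, 144.5, 56.9]
eef_rot: [3.142, 0.002, -3.056]
wrist_force: [-21.0, -4.6, 51.0]
finger_gap: 0.7
```

View pics/w15.png

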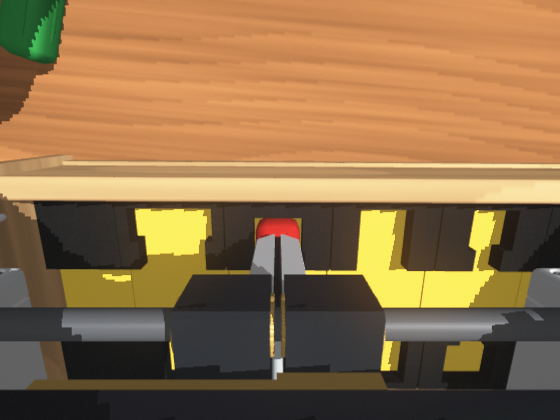

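```bash
python3 -m jog '[[0,0,-0.6,0,0,0,0],[0,0,-1,0,0,0,0],[-3,0,0,0,0,0,0],[-2.7,0,0,0,0,0,0],[0,0,0.9,0,0,0,0],[0,0,0.4,0,0,0,0],[0,0,0,0,0,0,0]]';  python3 -m jog '[[0,0,0.2,0,0,0,0],[0,0,0.2,0,0,0,0],[0,0,0,0,0,0,0]]'
```

```text
clock: 25.2
eef_pos: [562.5, 149.2, 57.2]
eef_rot: [-3.142, 0.003, -3.056]
wrist_force: [3.6, -1.7, 8.9]
finger_gap: 0.4
clock: 25.5
eef_pos: [563.3, 149.4, 56.9]
eef_rot: [3.141, 0.006, -3.056]
wrist_force: [-12.2, -4.5, 47.0]
finger_gap: 0.7
```

```bash
python3 -m jog '[[0,0,-1,0,0,0,0],[0,0,-4,0,0,0,50],[0,0,-4,0,0,0,80],[0,0,-4,0,0,0,80],[0,0,-4,0,0,0,80],[0,0,-4,0,0,0,80],[0,0,-4,0,0,0,80],[0,0,0,0,0,0,80]]'; python3 -m jog '[[0,0,0,0,0,0.15,80],[0,0,0,0,0,0.15,80],[0,0,0,0,0,0.15,80],[0,0,0,0,0,0.15,80],[0,0,0,0,0,0.15,80],[0,0,0,0,0,0.15,80],[0,0,0,0,0,0.15,80],[0,0,0,0,0,0.15,80]]'; python3 -c "
from h import *
shot('top','t16',(270,110,410,320),2.8)
print(delta([455,-410,230],1.95))"
```

```text
clock: 26.3
eef_pos: [562.2, 149.5, 307.2]
eef_rot: [3.141, 0.008, -3.056]
wrist_force: [0.0, -0.0, 0.1]
finger_gap: 53.1
clock: 27.1
eef_pos: [561.1, 149.2, 300.7]
eef_rot: [-3.14, -0.001, 2.021]
wrist_force: [0.5, -0.1, -0.1]
finger_gap: 75.0
[array([-46.07, -33.41,   7.12]), array([-0.002, -0.   ,  0.061])]
```

View pics/t16.png

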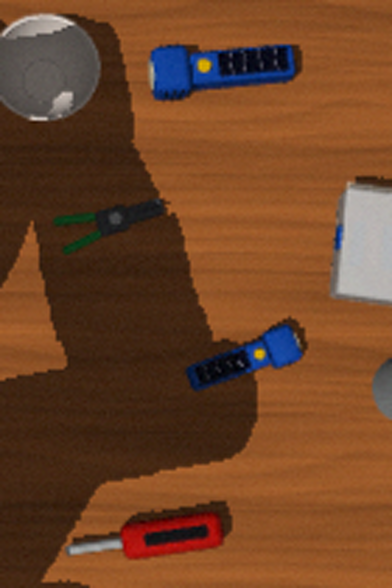

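```bash
python3 -m jog '[[-3.3,-2.4,0,0,0,0,90],[-3.3,-2.4,0,0,0,0,90],[-3.3,-2.4,0,0,0,0,90],[-3.3,-2.4,0,0,0,0,90],[-3.3,-2.4,0,0,0,0,90],[-3.3,-2.4,0,0,0,0,90],[-3.3,-2.4,0,0,0,0,90],[-3.3,-2.4,1,0,0,0,90]]'; python3 -m jog '[[-3.3,-2.4,1,0,0,0,90],[-3.3,-2.4,1,0,0,0,90],[-3.3,-2.4,1,0,0,0,90],[-3.3,-2.4,1,0,0,0,90],[-3.3,-2.4,1,0,0,0,90],[-3.2,-2.4,1,0,0,0,90],[0,0,0,0,0,0.061,90],[0,0,0,0,0,0,90]]'; python3 -c "
from h import *
c,P=shot('wrist','w17');print(P)"
```

```text
clock: 27.95
eef_pos: [505.0, -173.7, 292.1]
eef_rot: [3.141, 0.001, 2.03]
wrist_force: [0.3, -0.5, 0.1]
finger_gap: 84.9
clock: 28.75
eef_pos: [462.4, -412.8, 230.4]
eef_rot: [-3.141, -0.002, 1.966]
wrist_force: [-1.1, -0.8, 0.8]
finger_gap: 84.6
[[-3.85060836e-01  9.22889714e-01 -1.65150483e-03  4.62354281e+02]
 [ 9.22888355e-01  3.85063473e-01  1.79060138e-03 -4.12793097e+02]
 [ 2.28846178e-03 -8.34664114e-04 -9.99997033e-01  2.30435277e+02]
 [ 0.00000000e+00  0.00000000e+00  0.00000000e+00  1.00000000e+00]]
```

View pics/w17.png

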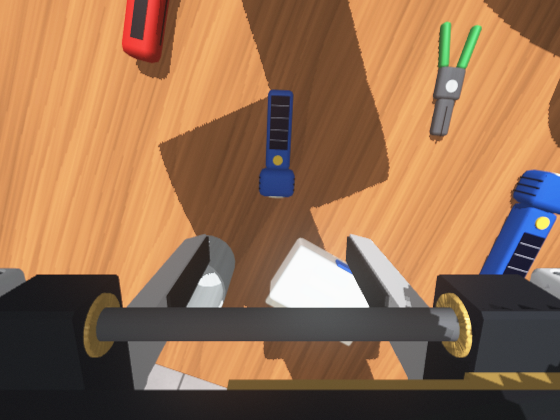

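Run:
```python
from h import *
c,P=shot("wrist","w17b",(230,70,330,210),4)
a=onz(c,(281,90),13,P); b=onz(c,(277,197),16,P)
print(a,b,np.linalg.norm(a-b)); u=(b-a)/np.linalg.norm(b-a); y=np.arctan2(u[1],u[0])+np.pi
o=(a+b)/2; print(o,y,delta([o[0],o[1],90],y))
```

```text
[ 420.99373313 -302.63877734   13.        ] [ 467.48322302 -425.6013328    16.        ] 131.49168306874185
[ 444.23847807 -364.12005507   14.5       ] 1.9322631591409427 [array([ 5.13,  0.11, 14.17]), array([-0.   , -0.001,  0.037])]
```

View pics/w17b.png

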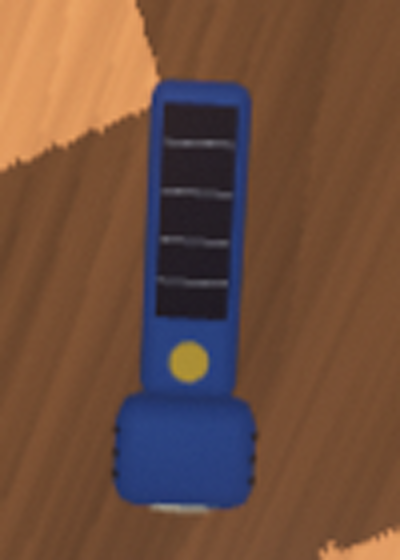

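Run:
```python
from h import *
c=vision.camera("wrist");P=pose()
a=onz(c,(280.75,90.5),23,P); b=onz(c,(275.7,197.2),24,P); h=onz(c,(277.3,169),28,P)
print(a,b,np.linalg.norm(a-b)); u=(b-a)/np.linalg.norm(b-a); y=np.arctan2(u[1],u[0])+np.pi
o=(a+b)/2; print(o,y,delta([o[0],o[1],90],y),(h-o)@u)
```

```text
[ 421.93205723 -304.13746579   23.        ] [ 466.22347195 -424.87288648   24.        ] 128.60704190676572
[ 444.07776459 -364.50517614   23.5       ] 1.9223999845916773 [array([ 5.11,  0.06, 14.2 ]), array([-0.   , -0.   ,  0.047])] 27.731123323934217
```

```bash
python3 -m jog '[[2.5,0,2,0,0,0,90],[2.6,0.06,3,0,0,0,90],[0,0,3,0,0,0,90],[0,0,3,0,0,0,90],[0,0,3.2,0,0,0.047,80],[0,0,0,0,0,0,80],[0,0,0,0,0,0,80]]'; python3 -c "
from h import *
c,P=shot('wrist','w18');print(delta([444.1,-364.5,6],1.922))"
```

```text
clock: 29.6
eef_pos: [444.5, -365.0, 91.0]
eef_rot: [3.141, 0.0, 1.922]
wrist_force: [-0.1, -0.5, 0.5]
finger_gap: 75.3
[array([ 0.14, -0.05,  8.58]), array([ 0.001,  0.002, -0.001])]
```

View pics/w18.png

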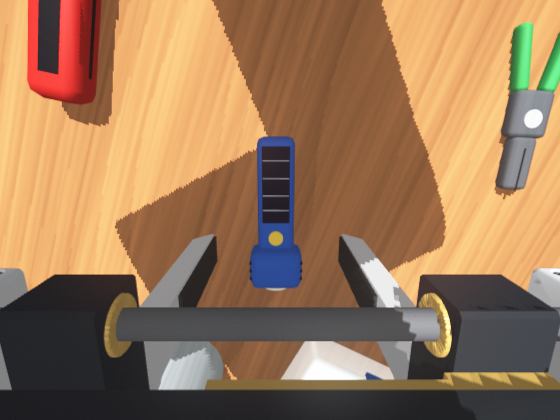

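```bash
python3 -m jog '[[0.1,-0.05,2.5,0,0,0,75],[0,0,2.5,0,0,0,75],[0,0,2.5,0,0,0,75],[0,0,1,0,0,0,70],[0,0,0,0,0,0,20],[0,0,0,0,0,0,20],[0,0,0,0,0,0,20],[0,0,0,0,0,0,20]]' 35;python3 -m jog '[[0,0,0,0,0,0,0],[0,0,0,0,0,0,0],[0,0,0,0,0,0,0],[0,0,0,0,0,0,0]]'; python3 -m jog '[[0,0,-2,0,0,0,0],[0,0,-3,0,0,0,0],[0,0,-4,0,0,0,0],[0,0,-4,0,0,0,0],[0,0,-4,0,0,0,0],[0,0,-4,0,0,0,0],[0,0,-4,0,0,0,0],[0,0,-4,0,0,0,0]]'
```

```text
clock: 30.45
eef_pos: [443.8, -365.0, 6.1]
eef_rot: [3.141, 0.002, 1.919]
wrist_force: [0.4, 0.2, -0.3]
finger_gap: 37.5
clock: 30.85
eef_pos: [443.6, -364.8, 5.6]
eef_rot: [3.141, 0.001, 1.919]
wrist_force: [-1.7, 0.9, 6.6]
finger_gap: 29.8
clock: 31.65
eef_pos: [443.0, -364.2, 296.6]
eef_rot: [-3.141, -0.0, 1.919]
wrist_force: [0.8, 0.1, -2.0]
finger_gap: 29.5
```

```bash
python3 -c "
from h import *
c,P=shot('wrist','w19',(210,100,350,320),3);shot('top','t19')
print(delta([543,217,330],3.2265))"
```

```text
[array([51.35, 29.16, -3.22]), array([-0.002,  0.009, -1.308])]
```

View pics/w19.png

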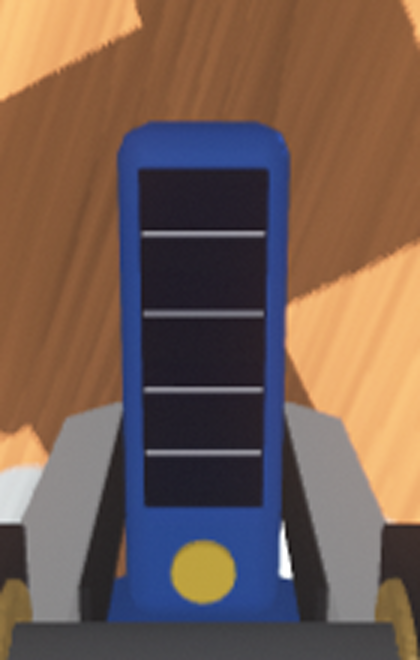

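```bash
python3 -c "
from h import *
c=vision.camera('wrist'); print([intool(c,(277.5,140.5),z).round(1) for z in (-18,-7)])"
python3 -m jog '[[3.67,2.08,-0.2,0,0,0,0],[3.67,2.08,-0.2,0,0,0,0],[3.67,2.08,-0.2,0,0,0,0],[3.67,2.08,-0.2,0,0,0,0],[3.67,2.08,-0.2,0,0,0,0],[3.67,2.08,-0.2,0,0,0,0],[3.67,2.08,-0.2,0,0,0,0],[3.67,2.08,-0.2,0,0,0,0]]'; python3 -m jog '[[3.67,2.08,-0.2,0,0,0,0],[3.67,2.08,-0.2,0,0,0,0],[3.67,2.08,-0.2,0,0,0,0],[3.67,2.08,-0.2,0,0,0,0],[3.67,2.08,-0.2,0,0,0,0],[3.67,2.08,-0.2,0,0,0,0],[0,0,0,0,0,-0.15,0],[0,0,0,0,0,-0.15,0]]';python3 -m jog '[[0,0,0,0,0,-0.15,0],[0,0,0,0,0,-0.15,0],[0,0,0,0,0,-0.15,0],[0,0,0,0,0,-0.15,0],[0,0,0,0,0,-0.15,0],[0,0,0,0,0,-0.15,0],[0,0,0,0,0,-0.108,0],[0,0,0,0,0,0,0]]';python3 -c "
from h import *
print(delta([543,217,130],3.2265))"
```

```text
[array([ 65.8,  -0.3, -18. ]), array([65.4, -0.3, -7. ])]
clock: 32.6
eef_pos: [499.2, -30.0, 309.4]
eef_rot: [-3.14, -0.001, 1.919]
wrist_force: [0.7, -0.4, -0.6]
finger_gap: 29.8
clock: 33.4
eef_pos: [541.5, 218.9, 320.5]
eef_rot: [-3.138, -0.001, 2.226]
wrist_force: [-0.6, -0.1, -1.9]
finger_gap: 29.8
clock: 34.2
eef_pos: [541.6, 217.7, 321.2]
eef_rot: [-3.141, -0.003, -3.055]
wrist_force: [-0.2, 0.1, -1.4]
finger_gap: 29.5
[array([-0.18, -0.07, 19.12]), array([-0.001, -0.003,  0.002])]
```

```bash
python3 -m jog '[[-0.3,-0.07,3,0,0,0,0],[0,0,4,0,0,0,0],[0,0,4,0,0,0,0],[0,0,4,0,0,0,0],[0,0,4,0,0,0,0],[0,0,3,0,0,0,0],[0,0,2.5,0,0,0,0],[0,0,0,0,0,0,0]]';python3 -m jog '[[0,0,0,0,0,0,0],[0,0,0,0,0,0,0]]'; python3 -c "
from h import *
shot('wrist','w20',(140,60,400,260),3)"
```

```text
clock: 35.0
eef_pos: [542.7, 216.6, 73.8]
eef_rot: [-3.14, -0.007, -3.06]
wrist_force: [-0.0, -0.1, -1.5]
finger_gap: 29.7
clock: 35.2
eef_pos: [545.5, 217.5, 79.4]
eef_rot: [3.141, 0.002, -3.058]
wrist_force: [0.5, 1.0, -1.3]
finger_gap: 29.5
```

View pics/w20.png

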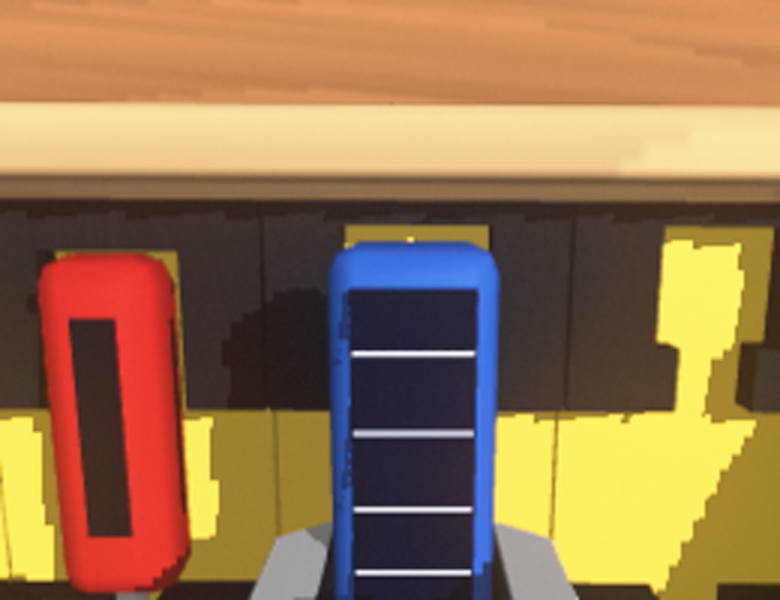

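Run:
```python
from h import *
print(monitor.read_state()["eef_pos"])
c=vision.camera("wrist");tz=monitor.read_state()["eef_pos"][2]-45
q=lambda x,y:(140+(x+.5)/3-.5,60+(y+.5)/3-.5)
for n,p in dict(L=(345,236),R=(490,236),end=(417,226),ch=(300,411),seamL=(262,300),seamR=(573,300)).items(): print(n,intool(c,q(*p),tz)[:2].round(1))
for n,p in dict(tL=(330,270),tR=(498,270),tail=(414,242)).items(): print(n,intool(c,q(*p),-18)[:2].round(1))
```

```text
[545.53759993 217.53440739  79.44752293]
L [ 65.7 -15.3]
R [65.7 17.2]
end [67.9  0.8]
ch [ 25.6 -26.6]
seamL [ 51.5 -34.5]
seamR [51.5 36.4]
tL [ 61.5 -14.2]
tR [61.6 14.5]
tail [66.2  0.1]
```

```bash
python3 -m jog '[[0,0.08,1.5,0,0,0,0],[0,0,1,0,0,0,0],[0,0,0,0,0,0,0],[0,0,0,0,0,0,0]]'; python3 -m jog '[[0,0,0.5,0,0,0,0],[0,0,0.5,0,0,0,0],[0,0,0,0,0,0,0]]'
```

```text
clock: 35.7
eef_pos: [544.7, 218.1, 52.5]
eef_rot: [-3.141, -0.001, -3.056]
wrist_force: [0.4, 0.1, -1.3]
finger_gap: 29.5
clock: 36.0
eef_pos: [544.5, 218.0, 42.2]
eef_rot: [-3.141, -0.001, -3.056]
wrist_force: [-0.5, 0.3, -1.6]
finger_gap: 29.7
```

```bash
python3 -m jog '[[0,0,0.3,0,0,0,0],[0,0,0.2,0,0,0,0],[0,0,0,0,0,0,0]]'; python3 -c "
from h import *
shot('wrist','w21',(140,60,400,260),3)"
```

```text
clock: 36.3
eef_pos: [545.0, 218.1, 38.6]
eef_rot: [3.142, 0.0, -3.056]
wrist_force: [-3.1, -0.7, 6.9]
finger_gap: 29.6
```

View pics/w21.png

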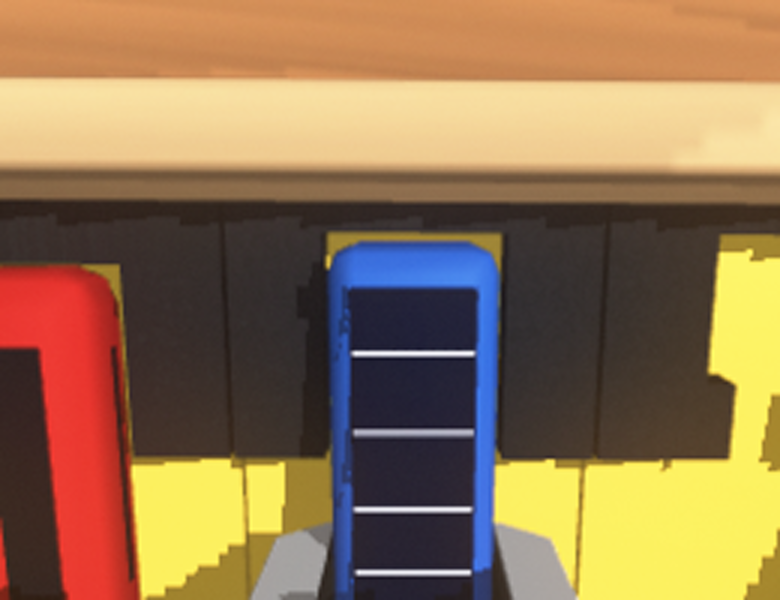

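Contact exactly at the expected seat height (38.6). Press a touch, release, then look.

```bash
python3 -m jog '[[0,0,0.2,0,0,0,0],[0,0,-0.2,0,0,0,0],[0,0,0,0,0,0,42],[0,0,0,0,0,0,42],[0,0,0,0,0,0,42],[0,0,0,0,0,0,42]]'; python3 -m jog '[[0,0,-3,0,0,0,42],[0,0,-3,0,0,0,42],[0,0,-3,0,0,0,42],[-2,0,-3,0,0,0,42],[-2,0,0,0,0,0,42],[0,0,0,0,0,0,0],[0,0,0,0,0,0,0],[0,0,0,0,0,0,0]]';python3 -c "
from h import *
shot('wrist','w22',(140,60,400,260),3);print(delta([543,217,70],3.2265))"
```

```text
clock: 36.95
eef_pos: [544.8, 218.1, 37.7]
eef_rot: [-3.142, -0.0, -3.056]
wrist_force: [-0.0, 0.2, 0.6]
finger_gap: 39.4
clock: 37.75
eef_pos: [584.0, 221.5, 157.3]
eef_rot: [-3.141, -0.001, -3.056]
wrist_force: [-0.1, 0.0, -0.4]
finger_gap: 18.6
[array([ 4.12, -0.1 ,  8.75]), array([-0.   , -0.001,  0.   ])]
```

View pics/w22.png

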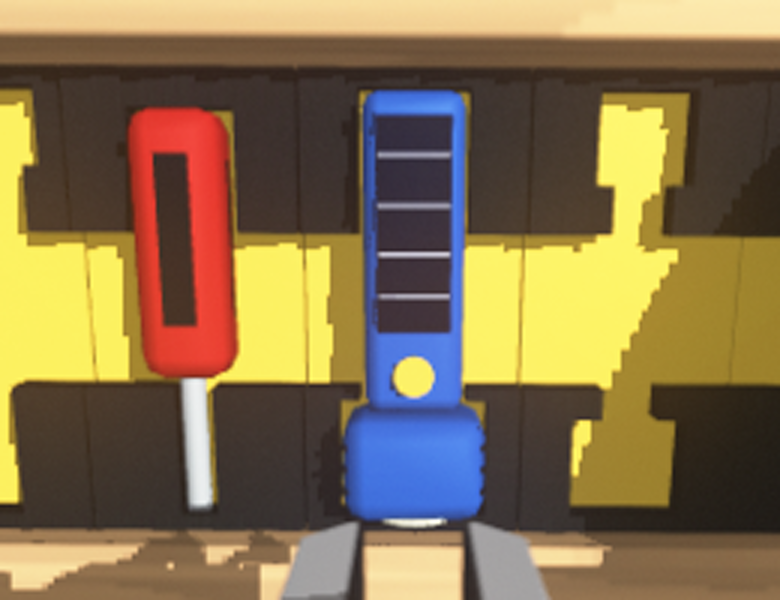

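```bash
python3 -m jog '[[-0.3,-0.1,2,0,0,0,0],[0,0,4,0,0,0,0],[0,0,2.6,0,0,0,0],[0,0,0,0,0,0,0]]' 20; python3 -m jog '[[0,0,0.3,0,0,0,0],[0,0,0.3,0,0,0,0],[0,0,0.2,0,0,0,0],[0,0,0,0,0,0,0]]'
```

```text
clock: 38.2
eef_pos: [585.5, 220.2, 68.2]
eef_rot: [-3.14, -0.006, -3.056]
wrist_force: [-0.7, 0.0, 0.2]
finger_gap: 0.1
clock: 38.6
eef_pos: [588.3, 221.0, 65.3]
eef_rot: [3.141, 0.002, -3.056]
wrist_force: [0.3, -1.3, 3.8]
finger_gap: 0.4
```

```bash
python3 -m jog '[[0,0,0.3,0,0,0,0],[0,0,0,0,0,0,0]]'; python3 -m jog '[[0,0,-0.5,0,0,0,0],[0,0,-1,0,0,0,0],[3,0,-0.5,0,0,0,0],[3,0,0,0,0,0,0],[3,0,0,0,0,0,0],[0,0,1.5,0,0,0,0],[0,0,0.8,0,0,0,0],[0,0,0,0,0,0,0]]';python3 -m jog '[[0,0,0.2,0,0,0,0],[0,0,0.2,0,0,0,0],[0,0,0,0,0,0,0]]'
```

```text
clock: 38.8
eef_pos: [588.6, 221.1, 65.1]
eef_rot: [3.141, 0.003, -3.056]
wrist_force: [-13.3, -4.9, 30.9]
finger_gap: 0.9
clock: 39.6
eef_pos: [498.1, 213.3, 59.2]
eef_rot: [3.141, -0.001, -3.056]
wrist_force: [-11.7, -1.1, 16.6]
finger_gap: 0.4
clock: 39.9
eef_pos: [498.4, 213.4, 58.8]
eef_rot: [3.141, 0.0, -3.056]
wrist_force: [-30.0, -8.9, 63.0]
finger_gap: 0.8
```

```bash
python3 -m jog '[[0,0,-0.6,0,0,0,0],[0,0,-4,0,0,0,50],[0,0,-4,0,0,0,80],[0,0,-4,0,0,0,80],[0,0,-4,0,0,0,80],[0,0,-4,0,0,0,80],[0,0,-4,0,0,0,80],[0,0,0,0,0,0,80]]'; python3 -m jog '[[0,0,0,0,0,0.15,80],[0,0,0,0,0,0.15,80],[0,0,0,0,0,0.15,80],[0,0,0,0,0,0.15,80],[0,0,0,0,0,0.15,80],[0,0,0,0,0,0.15,80],[0,0,0,0,0,0.15,80],[0,0,0,0,0,0.15,80]]'; python3 -c "
from h import *
shot('top','t23',(270,110,410,320),2.8)
print(delta([610,-255,230],1.87))"
```

```text
clock: 40.7
eef_pos: [499.7, 213.5, 305.7]
eef_rot: [3.139, 0.008, -3.057]
wrist_force: [1.0, -0.4, 0.7]
finger_gap: 53.0
clock: 41.5
eef_pos: [498.4, 213.1, 299.5]
eef_rot: [-3.141, -0.0, 2.02]
wrist_force: [-0.2, 0.4, -0.6]
finger_gap: 75.4
[array([-47.1 ,  -9.82,   6.95]), array([-0.001, -0.   ,  0.141])]
```

View pics/t23.png

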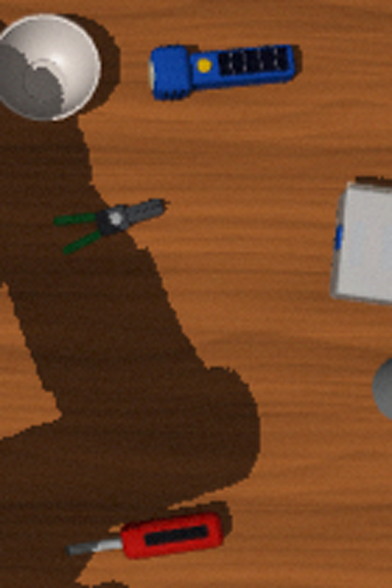

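```bash
python3 -m jog '[[-3.4,-0.7,0,0,0,0,80],[-3.4,-0.7,0,0,0,0,80],[-3.4,-0.7,0,0,0,0,80],[-3.4,-0.7,0,0,0,0,80],[-3.4,-0.7,0,0,0,0,80],[-3.4,-0.7,0,0,0,0,80],[-3.4,-0.7,0,0,0,0,80],[-3.4,-0.7,1,0,0,0,80]]'; python3 -m jog '[[-3.4,-0.7,1,0,0,0,80],[-3.4,-0.7,1,0,0,0,80],[-3.4,-0.7,1,0,0,0,80],[-3.4,-0.7,1,0,0,0,80],[-3.4,-0.7,1,0,0,0,80],[-3.1,-0.7,1,0,0,0,80],[0,0,0,0,0,0.141,80],[0,0,0,0,0,0,80]]'; python3 -c "
from h import *
c,P=shot('wrist','w24');print(P[:3,3])"
```

```text
clock: 42.35
eef_pos: [568.3, -57.4, 290.6]
eef_rot: [3.14, 0.001, 2.03]
wrist_force: [-0.3, 0.3, -0.2]
finger_gap: 75.1
clock: 43.15
eef_pos: [618.3, -255.5, 228.7]
eef_rot: [-3.14, -0.001, 1.885]
wrist_force: [0.1, 0.4, -0.9]
finger_gap: 75.2
[ 618.25294473 -255.54547912  228.66552371]
```

View pics/w24.png

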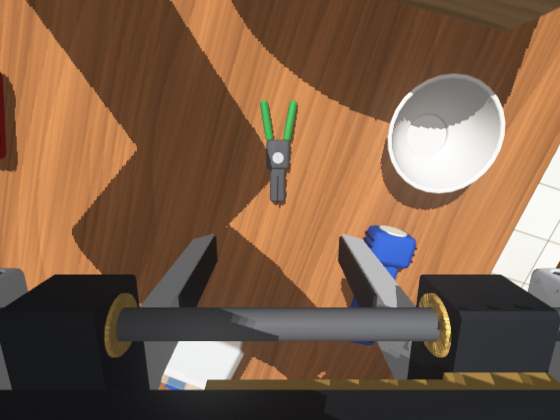

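Run:
```python
from h import *
c,P=shot("wrist","w24b",(230,80,330,220),4)
iP=np.linalg.inv(P)
for p in [(278,156),(390,228),(362,240),(363,280),(388,150)]: 
    w=onz(c,p,20,P); print(p,w.round(),(iP@[*w,1])[:2].round())
```

```text
(278, 156) [ 607. -218.   20.] [39.  0.]
(390, 228) [ 776. -261.   20.] [-55. 148.]
(362, 240) [ 747. -288.   20.] [-72. 112.]
(363, 280) [ 771. -341.   20.] [-130.  118.]
(388, 150) [ 733. -168.   20.] [ 46. 136.]
```

View pics/w24b.png

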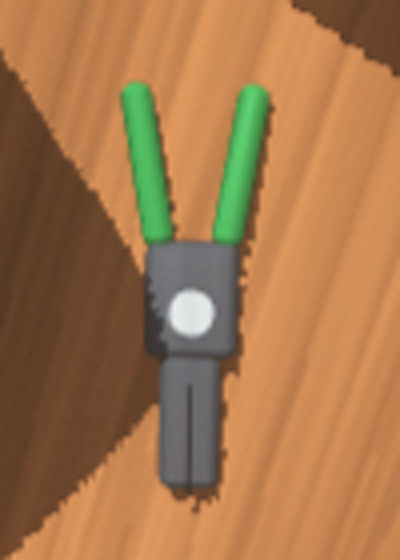

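Run:
```python
from h import *
c=vision.camera("wrist");P=pose()
q=lambda x,y:(230+(x+.5)/4-.5,80+(y+.5)/4-.5)
g=onz(c,q(196,84),12,P); t=onz(c,q(189,489),10,P); u=(t-g);L=np.linalg.norm(u[:2]);u/=np.linalg.norm(u); y=np.arctan2(u[1],u[0])+np.pi
o=(g+t)/2; print(L,o,y)
for p in [(193,243),(191,357),(192,313)]: print((onz(c,q(*p),14,P)-o)@u)
print(delta([o[0],o[1],90],y))
```

```text
126.91407805393861 [ 605.718945   -215.03948749   11.        ] 1.8745047268488535
-16.3154671453613
19.229729344065763
5.319186413838169
[array([4.130e+00, 1.000e-02, 1.402e+01]), array([0.   , 0.   , 0.017])]
```

```bash
python3 -m jog '[[2,0,2,0,0,0,80],[2.15,0,3,0,0,0,80],[0,0,3,0,0,0,80],[0,0,3,0,0,0,80],[0,0,3,0,0,0.017,70],[0,0,0,0,0,0,70],[0,0,0,0,0,0,70]]'; python3 -c "
from h import *
c,P=shot('wrist','w25');print(delta([605.5,-214.5,5],1.875))"
```

```text
clock: 44.0
eef_pos: [605.9, -215.0, 91.1]
eef_rot: [3.141, 0.0, 1.872]
wrist_force: [-0.3, 0.4, 0.1]
finger_gap: 65.7
[array([ 0.11, -0.08,  8.7 ]), array([ 0.002,  0.001, -0.004])]
```

View pics/w25.png

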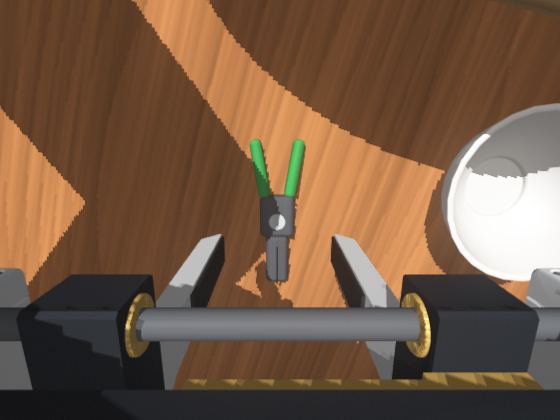

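```bash
python3 -m jog '[[0.1,-0.08,2.5,0,0,0,70],[0,0,2.5,0,0,0,70],[0,0,2.5,0,0,0,70],[0,0,1.2,0,0,0,70],[0,0,0,0,0,0,20],[0,0,0,0,0,0,20],[0,0,0,0,0,0,20],[0,0,0,0,0,0,20]]' 35;python3 -m jog '[[0,0,0,0,0,0,0],[0,0,0,0,0,0,0],[0,0,0,0,0,0,0],[0,0,0,0,0,0,0]]'; python3 -m jog '[[0,0,-2,0,0,0,0],[0,0,-3,0,0,0,0],[0,0,-4,0,0,0,0],[0,0,-4,0,0,0,0],[0,0,-4,0,0,0,0],[0,0,-4,0,0,0,0],[0,0,-4,0,0,0,0],[0,0,-4,0,0,0,0]]'; python3 -c "
from h import *
c,P=shot('wrist','w26',(210,100,350,320),3)
print(delta([554.8,79.3,330],3.2265))"
```

```text
clock: 44.85
eef_pos: [605.1, -214.8, 4.2]
eef_rot: [3.14, 0.001, 1.869]
wrist_force: [-0.1, -0.4, -1.1]
finger_gap: 37.2
clock: 45.25
eef_pos: [604.8, -214.7, 3.7]
eef_rot: [3.141, 0.001, 1.869]
wrist_force: [-0.4, 0.5, 6.1]
finger_gap: 29.3
clock: 46.05
eef_pos: [604.1, -214.4, 294.5]
eef_rot: [-3.141, -0.0, 1.869]
wrist_force: [0.2, -0.9, -1.2]
finger_gap: 29.5
[array([29.58,  3.84, -2.94]), array([ 0.002,  0.009, -1.358])]
```

View pics/w26.png

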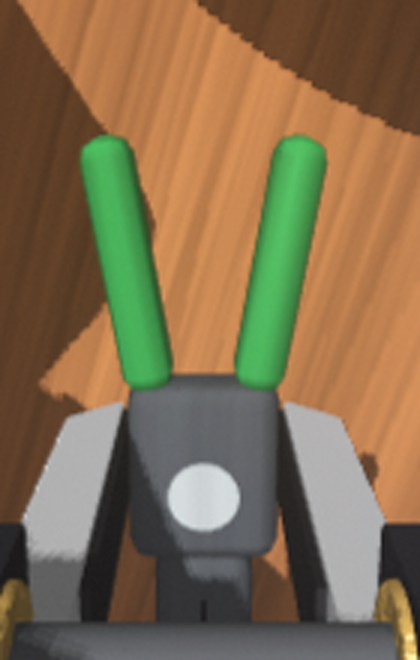

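```bash
python3 -c "
from h import *
c=vision.camera('wrist'); q=lambda x,y:(210+(x+.5)/3-.5,100+(y+.5)/3-.5)
print([intool(c,q(203,136),z).round(1) for z in (-9,-3)],[intool(c,q(x,y),-10).round(1) for x,y in ((131,400),(278,400),(203,378),(203,553))])"
python3 -m jog '[[2.7,0.35,-0.3,0,0,0,0],[2.7,0.35,-0.3,0,0,0,0],[2.7,0.35,-0.3,0,0,0,0],[2.7,0.35,-0.3,0,0,0,0],[2.7,0.35,-0.3,0,0,0,0],[2.7,0.35,-0.3,0,0,0,0],[2.7,0.35,-0.3,0,0,0,0],[2.7,0.35,-0.3,0,0,0,0]]'; python3 -m jog '[[2.7,0.35,-0.3,0,0,0,0],[2.7,0.35,-0.3,0,0,0,0],[2.7,0.34,0,0,0,0,0],[0,0,0,0,0,-0.15,0],[0,0,0,0,0,-0.15,0],[0,0,0,0,0,-0.15,0],[0,0,0,0,0,-0.15,0],[0,0,0,0,0,-0.15,0]]';python3 -m jog '[[0,0,0,0,0,-0.15,0],[0,0,0,0,0,-0.15,0],[0,0,0,0,0,-0.15,0],[0,0,0,0,0,-0.15,0],[0,0,0,0,0,-0.008,0],[0,0,0,0,0,0,0],[0,0,0,0,0,0,0]]';python3 -c "
from h import *
print(delta([554.8,79.3,150],3.2265))"
```

```text
[array([63.1, -0.4, -9. ]), array([62.8, -0.4, -3. ])] [array([ 13.5, -14.1, -10. ]), array([ 13.5,  14. , -10. ]), array([ 17.9,  -0.3, -10. ]), array([-18.8,  -0.3, -10. ])]
clock: 46.95
eef_pos: [567.3, 1.2, 316.0]
eef_rot: [-3.14, -0.0, 1.869]
wrist_force: [-0.1, 0.2, -2.2]
finger_gap: 29.6
clock: 47.75
eef_pos: [553.8, 80.7, 321.8]
eef_rot: [-3.141, -0.001, 2.625]
wrist_force: [-0.4, 0.5, -1.6]
finger_gap: 29.3
clock: 48.45
eef_pos: [553.9, 80.7, 322.6]
eef_rot: [3.142, -0.0, -3.06]
wrist_force: [0.4, 0.2, -2.0]
finger_gap: 29.5
[array([-0.08, -0.14, 17.26]), array([ 0.   , -0.   , -0.003])]
```

```bash
python3 -m jog '[[-0.08,-0.14,3,0,0,0,0],[0,0,4,0,0,0,0],[0,0,4,0,0,0,0],[0,0,4,0,0,0,0],[0,0,3,0,0,0,0],[0,0,1.2,0,0,0,0],[0,0,0,0,0,0,0],[0,0,0,0,0,0,0]]';python3 -m jog '[[0,0,0,0,0,0,0],[0,0,0,0,0,0,0]]'; python3 -c "
from h import *
c,P=shot('wrist','w27',(140,60,400,260),3); print(P)"
```

```text
clock: 49.25
eef_pos: [555.6, 79.4, 132.5]
eef_rot: [-3.142, 0.002, -3.057]
wrist_force: [0.6, 0.4, -0.7]
finger_gap: 29.5
clock: 49.45
eef_pos: [555.5, 79.4, 132.3]
eef_rot: [-3.142, 0.002, -3.057]
wrist_force: [-0.7, 0.4, -1.4]
finger_gap: 29.6
[[-9.96390976e-01 -8.48565351e-02  2.09539431e-03  5.55478195e+02]
 [-8.48563987e-02  9.96393179e-01  1.54090734e-04  7.93665670e+01]
 [-2.10091220e-03 -2.42729979e-05 -9.99997793e-01  1.32259368e+02]
 [ 0.00000000e+00  0.00000000e+00  0.00000000e+00  1.00000000e+00]]
```

View pics/w27.png

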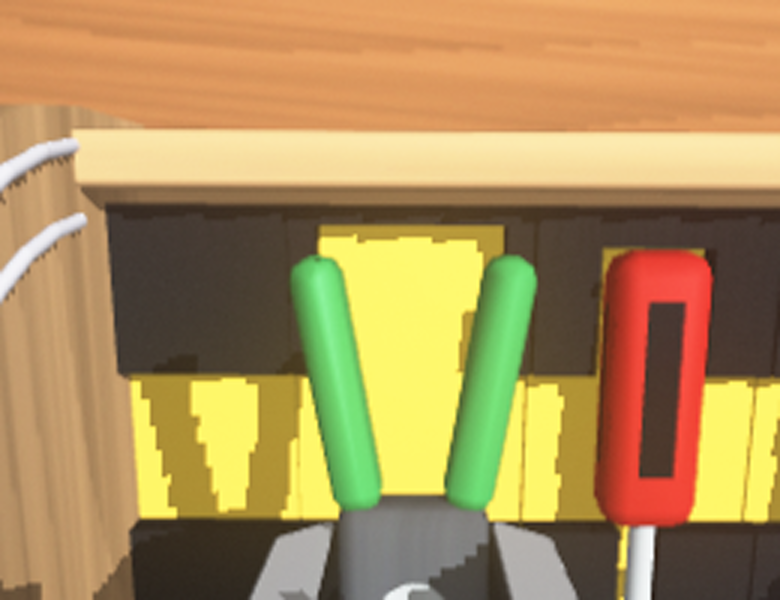

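Run:
```python
from h import *
c=vision.camera("wrist");tz=monitor.read_state()["eef_pos"][2]-45
q=lambda x,y:(140+(x+.5)/3-.5,60+(y+.5)/3-.5)
for n,p in dict(L=(319,240),R=(504,240),end=(411,226),ch=(250,376),seamL=(288,300),seamR=(535,300),chR=(560,376)).items(): print(n,intool(c,q(*p),tz)[:2].round(1))
for n,p in dict(gL=(318,256),gR=(511,256),oL=(292,275),oR=(537,275)).items(): print(n,intool(c,q(*p),-5)[:2].round(1))
```

```text
L [ 63.1 -26.3]
R [63.1 25.4]
end [66.9 -0.6]
ch [ 24.6 -47.3]
seamL [ 46.5 -35.5]
seamR [46.5 34.6]
chR [24.7 42.5]
gL [ 63.2 -17.5]
gR [63.3 18. ]
oL [ 59.8 -22.4]
oR [59.8 22.9]
```

```bash
python3 -m jog '[[0.1,-0.06,0,0.07,0,0,0],[0,0.14,2,0,0,0,0],[0,0.14,2,0,0,0,0],[0,0.14,2,0,0,0,0],[0,0.07,1,0,0,0,0],[0,0,0,0,0,0,0],[0,0,0,0,0,0,0]]'; python3 -c "
from h import *
c,P=shot('wrist','w28',(140,60,400,260),3); print(P)"
```

```text
clock: 50.25
eef_pos: [554.4, 78.7, 61.6]
eef_rot: [-3.072, 0.001, -3.056]
wrist_force: [0.8, 1.0, -1.4]
finger_gap: 29.8
[[-9.96378154e-01 -8.47510227e-02  6.91647886e-03  5.54422216e+02]
 [-8.50271359e-02  9.93947831e-01 -6.95564162e-02  7.86807546e+01]
 [-9.79641745e-04 -6.98925820e-02 -9.97554042e-01  6.16240067e+01]
 [ 0.00000000e+00  0.00000000e+00  0.00000000e+00  1.00000000e+00]]
```

View pics/w28.png

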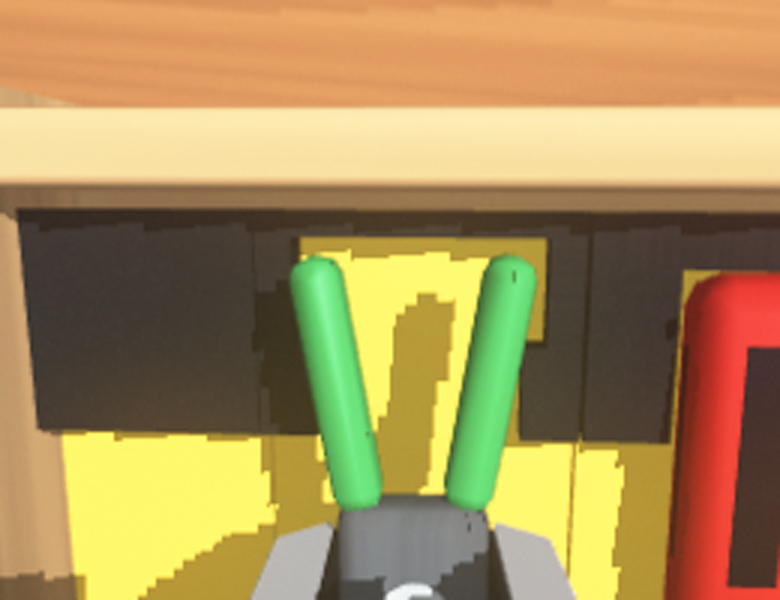

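Run:
```python
from h import *
c=vision.camera("wrist");P=pose()
q=lambda x,y:(140+(x+.5)/3-.5,60+(y+.5)/3-.5)
by=np.array([-.0848,.9964]);bx=np.array([.9964,.0848])
o=(P@[0.,.2,3.7,1])[:2]
for n,p in dict(L=(298,245),R=(547,245),end=(422,237),ch=(200,433),chR=(540,441),seamL=(254,300),seamR=(590,300)).items():
    w=onz(c,q(*p),45,P)[:2]-o; print(n,(w@bx).round(1),(w@by).round(1))
```

```text
L -64.3 -25.1
R -64.5 26.3
end -66.0 0.7
ch -23.6 -48.2
chR -23.2 26.3
seamL -52.9 -34.9
seamR -53.4 35.5
```

```bash
python3 -m jog '[[0,0.12,1,0,0,0,0],[0,0.05,0.7,0,0,0,0],[0,0,0,0,0,0,0]]'; python3 -m jog '[[0,0.02,0.3,0,0,0,0],[0,0.02,0.2,0,0,0,0],[0,0,0,0,0,0,0]]'
```

```text
clock: 50.65
eef_pos: [553.3, 79.1, 42.4]
eef_rot: [-3.072, -0.002, -3.056]
wrist_force: [1.0, -0.4, -1.8]
finger_gap: 29.4
clock: 50.95
eef_pos: [553.8, 79.2, 38.5]
eef_rot: [-3.072, -0.0, -3.056]
wrist_force: [-0.1, -0.7, -0.9]
finger_gap: 29.3
```

```bash
python3 -m jog '[[0,0.01,0.1,0,0,0,0],[0,0,0,0,0,0,42],[0,0,0,0,0,0,42],[0,0,0,0,0,0,42],[0,0,0,0,0,0,42]]'; python3 -m jog '[[0,-0.14,-2,0,0,0,42],[0,-0.21,-3,0,0,0,42],[0,-0.21,-3,0,0,0,42],[0,-0.2,-3,0,0,0,42],[-2,0,0,-0.07,0,0,42],[-2,0,0,0,0,0,0],[0,0,0,0,0,0,0],[0,0,0,0,0,0,0]]';python3 -c "
from h import *
c,P=shot('wrist','w29',(140,60,400,260),3);print(delta([553.5,79.4,70],3.2265))"
```

```text
clock: 51.45
eef_pos: [554.0, 79.2, 37.8]
eef_rot: [-3.072, 0.0, -3.056]
wrist_force: [1.2, -0.5, -0.2]
finger_gap: 39.1
clock: 52.25
eef_pos: [593.4, 82.7, 147.5]
eef_rot: [-3.141, -0.001, -3.056]
wrist_force: [0.0, 0.2, -0.1]
finger_gap: 18.9
[array([3.97, 0.  , 7.76]), array([-0.   , -0.001,  0.   ])]
```

View pics/w29.png

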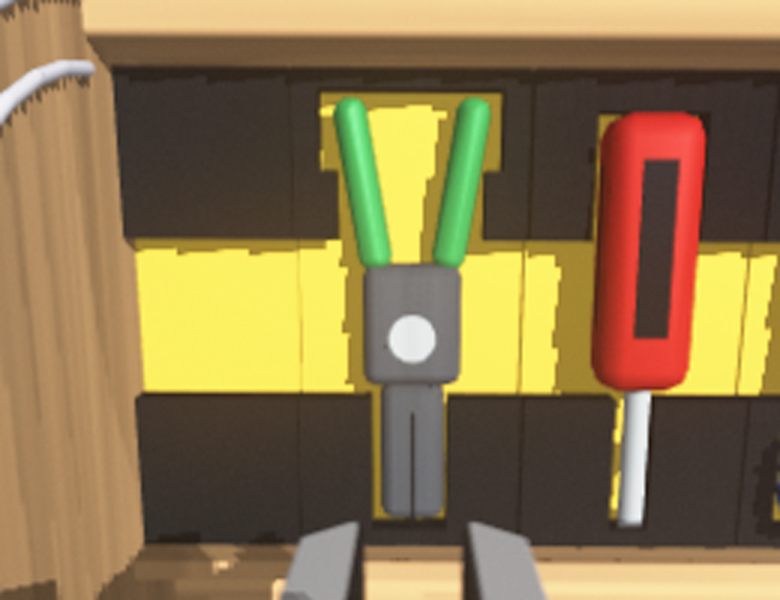

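```bash
python3 -m jog '[[2,0.1,0,0,0,0,0],[2,0.1,0,0.07,0,0,0],[0,0.21,3,0,0,0,0],[0,0.21,3,0,0,0,0],[0,0.19,2.7,0,0,0,0],[0,0.03,0.5,0,0,0,0],[0,0,0,0,0,0,0],[0,0,0,0,0,0,0]]' 20; python3 -m jog '[[0,0.02,0.3,0,0,0,0],[0,0.02,0.3,0,0,0,0],[0,0,0,0,0,0,0]]'
```

```text
clock: 53.1
eef_pos: [554.3, 81.4, 57.2]
eef_rot: [-3.072, 0.002, -3.056]
wrist_force: [-0.0, 0.2, -0.4]
finger_gap: 0.5
clock: 53.4
eef_pos: [553.7, 81.2, 49.7]
eef_rot: [-3.072, 0.0, -3.056]
wrist_force: [0.4, 0.5, 0.1]
finger_gap: 0.6
```

```bash
python3 -m jog '[[0,0.02,0.2,0,0,0,0],[0,0.01,0.2,0,0,0,0],[0,0,0,0,0,0,0]]'; python3 -m jog '[[0,0.02,0.2,0,0,0,0],[0,0,0,0,0,0,0]]'
```

```text
clock: 53.7
eef_pos: [554.1, 81.3, 47.2]
eef_rot: [-3.071, 0.001, -3.056]
wrist_force: [-8.5, -0.6, 17.9]
finger_gap: 0.5
clock: 53.9
eef_pos: [554.2, 81.3, 47.0]
eef_rot: [-3.071, 0.002, -3.056]
wrist_force: [-17.9, -1.8, 40.2]
finger_gap: 0.6
```

```bash
python3 -m jog '[[0,-0.04,-0.6,0,0,0,0],[0,-0.2,-3,0,0,0,0],[0,-0.28,-4,0,0,0,0],[0,-0.28,-4,0,0,0,0],[0,-0.28,-4,-0.07,0,0,20],[0,0,-4,0,0,0,35],[0,0,-4,0,0,0,35],[0,0,0,0,0,0,35]]'; python3 -c "
from h import *
shot('top','t30');shot('side','s30');shot('wrist','w30')
print(pose()[:3,3])"
```

```text
clock: 54.7
eef_pos: [555.1, 81.5, 285.6]
eef_rot: [-3.142, 0.009, -3.057]
wrist_force: [0.1, -0.2, -1.2]
finger_gap: 29.1
[553.48630593  81.43675105 279.10508324]
```

View pics/t30.png

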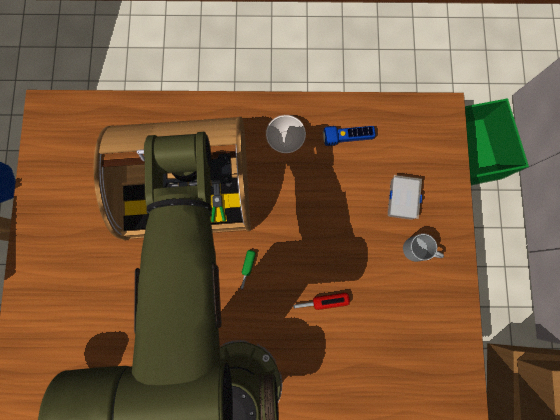

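View pics/w30.png

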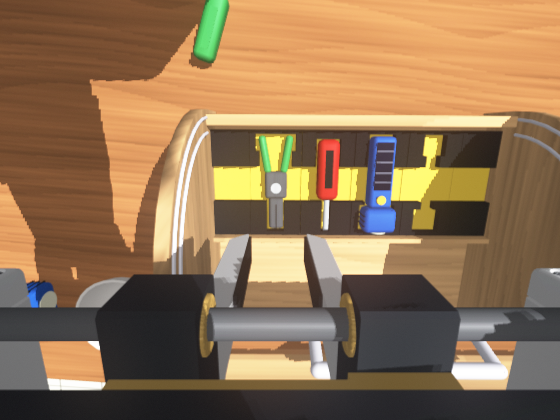

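View pics/s30.png

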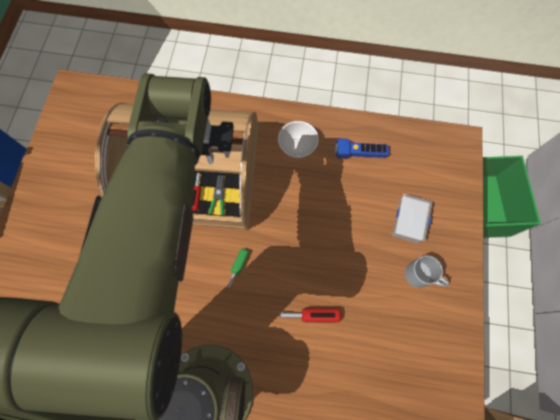

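```bash
python3 -m jog '[[0,0,-3,0,0,0,33],[0,0,-3,0,0,0.15,33],[0,0,0,0,0,0.15,33],[0,0,0,0,0,0.15,33],[0,0,0,0,0,0.15,33],[0,0,0,0,0,0.15,33],[0,0,0,0,0,0.15,33],[0,0,0,0,0,0.15,33]]'; python3 -m jog '[[0,0,0,0,0,0.15,33],[0,0,0,0,0,0.15,33],[0,0,0,0,0,0.15,33],[0,0,0,0,0,0.07,33],[0,0,0,0,0,0,33],[0,0,0,0,0,0,33]]'; python3 -c "
from h import *
print(delta([655.5,197.2,320],1.656))"
```

```text
clock: 55.65
eef_pos: [553.5, 81.5, 338.2]
eef_rot: [-3.139, -0.001, 2.171]
wrist_force: [-0.7, -0.3, -0.2]
finger_gap: 31.0
clock: 56.25
eef_pos: [553.6, 81.5, 339.0]
eef_rot: [-3.14, -0.0, 1.659]
wrist_force: [0.2, -0.6, 0.6]
finger_gap: 31.2
[array([10.63, 11.17,  1.88]), array([-0.002, -0.   ,  0.003])]
```

```bash
python3 -m jog '[[2.65,2.8,0.45,0,0,0,33],[2.65,2.8,0.45,0,0,0,33],[2.65,2.8,0.45,0,0,0,33],[2.68,2.77,0.45,0,0,0.003,33],[0,0,0,0,0,0,33],[0,0,0,0,0,0,33]]'; python3 -c "
from h import *
c,P=shot('wrist','w31')
print(delta([655.5,197.2,320],1.656))
for z in (258,): 
  for p in ((255,0),): pass"
```

```text
clock: 56.85
eef_pos: [655.9, 197.2, 320.4]
eef_rot: [-3.139, 0.0, 1.656]
wrist_force: [0.0, -1.1, 0.4]
finger_gap: 31.0
[array([ 0.06, -0.01,  0.17]), array([-0.001,  0.   , -0.001])]
```

View pics/w31.png

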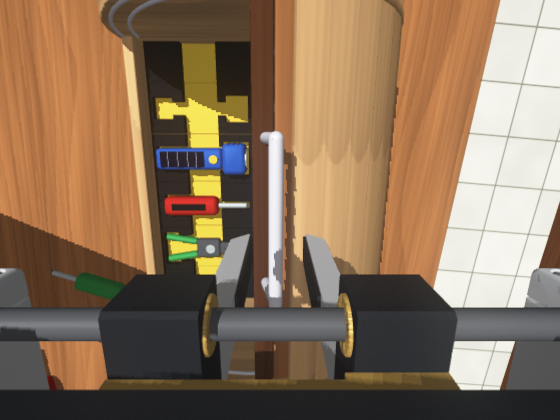

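```bash
python3 -m jog '[[0,-0.1,2.5,0,0,0,33],[0,0,2.5,0,0,0,33],[0,0,1.5,0,0,0,33],[0,0,0.7,0,0,0,33],[0,0,0,0,0,0,0],[0,0,0,0,0,0,0],[0,0,0,0,0,0,0],[0,0,0,0,0,0,0]]' 30; python3 -m jog '[[0,0,0,0,0,0,0],[0,0,0,0,0,0,0]]'
python3 - <<'E'
import numpy as np
from scipy.spatial.transform import Rotation as R
# plane frame: X=bin x, Z up. tool y=X, tool z=down when tilt 0. tilt th: z tool = (sin th, -cos th) points to +x
n=20
a=np.linspace(1.711,.165,n+1); th=np.linspace(0,.25,n+1)
rows=[];pos=[]
for ai,t in zip(a,th):
    bar=np.array([-20*np.cos(ai),20*np.sin(ai)]); z=np.array([np.sin(t),-np.cos(t)]); y=np.array([np.cos(t),np.sin(t)]); pos.append((bar+1.0*z,y,z))
for i in range(n):
    d=pos[i+1][0]-pos[i][0]; rows.append((round(d@pos[i][1],2),round(d@pos[i][2],2)))
print(rows, th[1])
E
```

```text
clock: 57.7
eef_pos: [654.3, 196.7, 251.5]
eef_rot: [-3.141, 0.0, 1.654]
wrist_force: [-8.0, -2.7, 4.7]
finger_gap: 11.0
clock: 57.9
eef_pos: [654.3, 196.7, 251.5]
eef_rot: [-3.141, 0.0, 1.654]
wrist_force: [-8.3, -2.0, 5.8]
finger_gap: 11.0
[(np.float64(-1.53), np.float64(-0.16)), (np.float64(-1.53), np.float64(-0.06)), (np.float64(-1.53), np.float64(0.04)), (np.float64(-1.53), np.float64(0.14)), (np.float64(-1.51), np.float64(0.24)), (np.float64(-1.5), np.float64(0.34)), (np.float64(-1.47), np.float64(0.44)), (np.float64(-1.44), np.float64(0.53)), (np.float64(-1.4), np.float64(0.63)), (np.float64(-1.36), np.float64(0.72)), (np.float64(-1.31), np.float64(0.8)), (np.float64(-1.25), np.float64(0.89)), (np.float64(-1.19), np.float64(0.97)), (np.float64(-1.13), np.float64(1.04)), (np.float64(-1.06), np.float64(1.11)), (np.float64(-0.98), np.float64(1.18)), (np.float64(-0.91), np.float64(1.24)), (np.float64(-0.82), np.float64(1.3)), (np.float64(-0.74), np.float64(1.35)), (np.float64(-0.65), np.float64(1.4))] 0.0125
```

```bash
python3 -m jog '[[0,-1.53,-0.16,-0.0125,0,0,0],[0,-1.53,-0.06,-0.0125,0,0,0],[0,-1.53,0.04,-0.0125,0,0,0],[0,-1.53,0.14,-0.0125,0,0,0],[0,-1.51,0.24,-0.0125,0,0,0],[0,0,0,0,0,0,0]]'; python3 -m jog '[[0,-1.5,0.34,-0.0125,0,0,0],[0,-1.47,0.44,-0.0125,0,0,0],[0,-1.44,0.53,-0.0125,0,0,0],[0,0,0,0,0,0,0]]'
```

```text
clock: 58.5
eef_pos: [578.5, 190.6, 248.5]
eef_rot: [3.075, -0.0, 1.654]
wrist_force: [-3.0, -0.9, 7.1]
finger_gap: 11.1
clock: 58.9
eef_pos: [535.4, 187.3, 231.1]
eef_rot: [3.04, -0.001, 1.654]
wrist_force: [-4.6, 1.4, 4.7]
finger_gap: 11.3
```

```bash
python3 -m jog '[[0,-1.4,0.6,-0.0125,0,0,0],[0,-1.36,0.7,-0.0125,0,0,0],[0,-1.31,0.8,-0.0125,0,0,0],[0,-1.25,0.89,-0.0125,0,0,0],[0,0,0,0,0,0,0]]';python3 -m jog '[[0,-1.19,0.97,-0.0125,0,0,0],[0,-1.13,1.04,-0.0125,0,0,0],[0,-1.06,1.11,-0.0125,0,0,0],[0,0,0,0,0,0,0]]'
```

```text
clock: 59.4
eef_pos: [486.5, 183.3, 193.8]
eef_rot: [2.992, -0.001, 1.654]
wrist_force: [-3.3, 4.5, -1.5]
finger_gap: 10.7
clock: 59.8
eef_pos: [458.5, 181.0, 157.2]
eef_rot: [2.956, -0.0, 1.654]
wrist_force: [-3.9, 4.4, -0.5]
finger_gap: 11.0
```

```bash
python3 -m jog '[[0,-0.98,1.18,-0.0125,0,0,0],[0,-0.91,1.24,-0.0125,0,0,0],[0,-0.82,1.3,-0.0125,0,0,0],[0,0,0,0,0,0,0]]';python3 -m jog '[[0,-0.74,1.35,-0.0125,0,0,0],[0,0,0,0,0,0,0]]'; python3 -c "
from h import *
shot('wrist','w32')"
```

```text
clock: 60.2
eef_pos: [439.6, 179.3, 114.9]
eef_rot: [2.919, -0.0, 1.654]
wrist_force: [-3.4, 4.3, -1.8]
finger_gap: 11.3
clock: 60.4
eef_pos: [435.4, 178.8, 100.1]
eef_rot: [2.907, 0.0, 1.654]
wrist_force: [-4.5, 4.8, -3.1]
finger_gap: 11.1
```

View pics/w32.png

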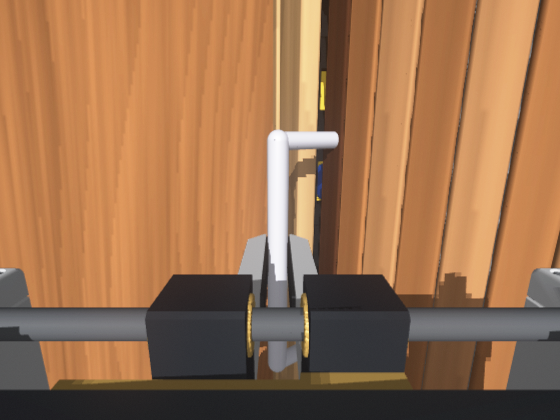

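```bash
python3 -m jog '[[0,-0.4,0.9,0,0,0,0],[0,0,0,0,0,0,0]]';python3 -m jog '[[0,-0.15,0.4,0,0,0,0],[0,0,0,0,0,0,0]]'
```

```text
clock: 60.65
eef_pos: [433.4, 178.6, 90.4]
eef_rot: [2.908, 0.0, 1.654]
wrist_force: [-7.1, 4.1, -2.8]
finger_gap: 10.9
clock: 60.85
eef_pos: [432.6, 178.5, 86.3]
eef_rot: [2.909, 0.001, 1.653]
wrist_force: [-9.8, 4.5, -2.2]
finger_gap: 11.1
```

```bash
python3 -m jog '[[0,0,0.3,0,0,0,0],[0,0,0,0,0,0,0]]';python3 -m jog '[[0,0,0.3,0,0,0,0],[0,0,0,0,0,0,0]]'; python3 -c "
from h import *
shot('wrist','w33')"
```

```text
clock: 61.05
eef_pos: [432.9, 178.4, 84.1]
eef_rot: [2.91, 0.001, 1.653]
wrist_force: [-21.7, 0.4, 15.4]
finger_gap: 10.9
clock: 61.25
eef_pos: [433.5, 178.4, 81.5]
eef_rot: [2.91, 0.001, 1.653]
wrist_force: [-25.5, -1.3, 21.2]
finger_gap: 10.8
```

View pics/w33.png

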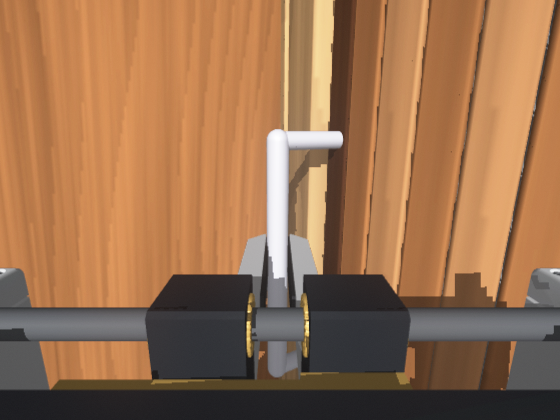

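```bash
python3 -m jog '[[0,0.1,-0.4,0,0,0,0],[0,0,0,0,0,0,30],[0,0,0,0,0,0,30],[0,0,0,0,0,0,30],[0,0,-2,0,0,0,30],[0,0,-3,0,0,0,30],[0,0,-3,0.1,0,0,0],[0,0,0,0.13,0,0,0]]';  python3 -c "
from h import *
shot('wrist','w34')
print(delta([434,178.5,125],1.654))"
```

```text
clock: 62.1
eef_pos: [416.8, 177.8, 167.6]
eef_rot: [3.131, -0.002, 1.655]
wrist_force: [-0.5, -0.3, -0.4]
finger_gap: 15.5
[array([-0.04,  1.63,  4.07]), array([-0.001, -0.002,  0.   ])]
```

View pics/w34.png

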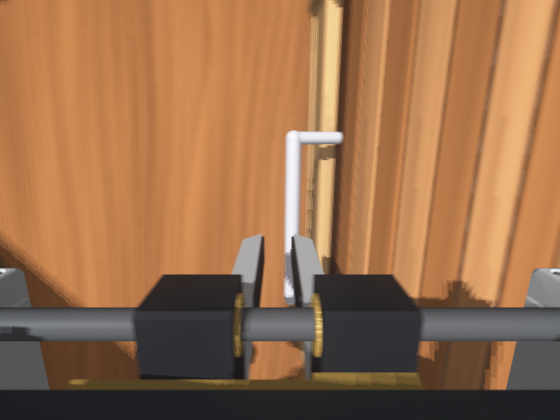

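```bash
python3 -m jog '[[0,0.7,1,0,0,0,0],[0,0.65,1.5,0,0,0,0],[0,0,1.5,0,0,0,0],[0,0,1.5,0,0,0,0],[0,0,0,0,0,0,0],[0,0,0,0,0,0,0]]' 20;  python3 -m jog '[[0,0,0.4,0,0,0,0],[0,0,0.3,0,0,0,0],[0,0,0,0,0,0,0]]'
```

```text
clock: 62.75
eef_pos: [429.8, 178.1, 107.8]
eef_rot: [3.134, 0.0, 1.654]
wrist_force: [-0.6, 0.3, 0.2]
finger_gap: 0.9
clock: 63.05
eef_pos: [430.1, 178.2, 101.1]
eef_rot: [3.134, -0.0, 1.654]
wrist_force: [-1.0, 0.0, 0.2]
finger_gap: 0.7
```

```bash
python3 -m jog '[[0,0,0.2,0,0,0,0],[0,0,0,0,0,0,0]]';  python3 -m jog '[[0,0,0.2,0,0,0,0],[0,0,0,0,0,0,0]]'; python3 -m jog '[[0,0,0.2,0,0,0,0],[0,0,0,0,0,0,0]]'
```

```text
clock: 63.25
eef_pos: [430.3, 178.3, 100.6]
eef_rot: [3.133, -0.0, 1.654]
wrist_force: [-8.1, -1.6, 17.4]
finger_gap: 0.7
clock: 63.45
eef_pos: [430.4, 178.3, 100.2]
eef_rot: [3.132, -0.0, 1.654]
wrist_force: [-18.2, -6.9, 43.7]
finger_gap: 0.6
clock: 63.65
eef_pos: [430.6, 178.4, 99.9]
eef_rot: [3.132, -0.0, 1.654]
wrist_force: [-29.5, -9.9, 68.9]
finger_gap: 0.1
```

```bash
python3 -m jog '[[0,0,-0.6,0,0,0,0],[0,0,-2,0,0,0,0],[0,-1,-3,0,0,0,0],[0,-1,-4,0,0,0,0],[0,-2,-4,0,0,0,0],[0,-2,-4,0,0,0,0],[-4,0,0,0,0,0,0],[-4,0,0,0,0,0,0]]';python3 -m jog '[[-4,0,0,0,0,0,0],[-4,0,0,0,0,0,0],[-4,0,0,0,0,0,0],[-4,0,0,0,0,0,0],[-4,0,0,0,0,0,0],[-4,0,0,0,0,0,0],[0,0,0,0,0,0,0],[0,0,0,0,0,0,0]]';  python3 -c "
from h import *
shot('top','t40');shot('side','s40',(80,90,280,240),4)"
```

```text
clock: 64.45
eef_pos: [375.4, 93.1, 272.0]
eef_rot: [3.131, -0.0, 1.657]
wrist_force: [1.0, -0.1, -0.0]
finger_gap: 0.3
clock: 65.25
eef_pos: [395.4, -146.2, 270.6]
eef_rot: [3.134, -0.0, 1.652]
wrist_force: [-0.8, -0.1, 0.0]
finger_gap: 0.6
```

View pics/t40.png

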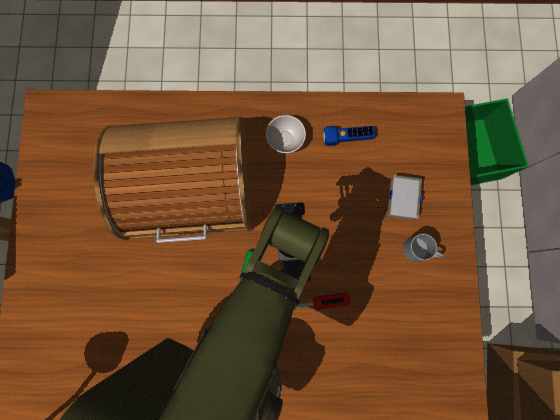

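View pics/s40.png

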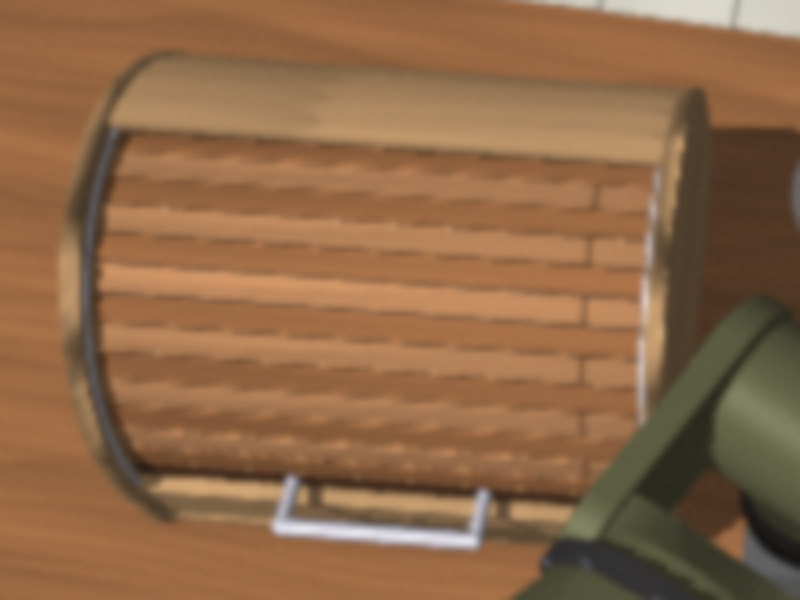

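The cover is shut on the ledge. The mug, the bowl and the box stand where they did, and the robot is clear of everything.

```bash
python3 -c "
from cell import order
print(order.sign_off())"
```

```text
the job is handed in; nothing more can be done
None
```

The job is done and handed in at about 65 s. I rolled the cover right back to its stop, seated the small red screwdriver, the smaller blue torch and the pliers the right way round, and rolled the cover shut again. There was no spanner on the bench in any picture, so its cutout stays empty.

- **Seating:** I pressed each tool down with shut fingers. With the recess floor at about 33 mm, taken from where the tools touched down, the tops were all at full depth to within about 0.3 mm:

| Tool | Where pressed | Top height |
|---|---|---|
| Screwdriver | both ends of the handle | about 57 mm |
| Torch | head | 65 mm |
| Torch | barrel | 59 mm |
| Pliers | joint | 47 mm |

- **Cover:** pressed firmly at the end, the handle bar's top stopped at about 100.5 mm, against 101 mm expected when shut. The last pictures show no gap at the front ledge.
- **Bystanders:** in the last top picture the mug, bowl and box look unmoved, and so do the look-alike torch and the large red screwdriver. The arm partly hid the green screwdriver there, but I never touched it.
- **What went wrong:** my first pinch at the handle closed on nothing because I had put the bar too high; a lower pinch held. At the rear stop I pulled until the wrist read about 58 N, and pressing on the shut bar reached about 69 N. Both are under the 120 N wrist limit.

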